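# Batch peat pellets with the keyhole-hung tipping tray

## Robot

A 6-joint arm with a two-finger parallel gripper is mounted at the origin on the work surface. World frame = base frame: x ahead of the robot, y to its left, z up, the work surface at z = 0. Lengths are in mm, angles in degrees, forces in N, time in s.
With the tool pointing down it reaches from about 300 to 850 mm from the base axis. Payload 4.2 kg.
Tool frame: the origin (TCP) lies midway between the tips of the shut fingers; the grasp point (between the pads) lies 19 mm behind it (env.tcp_to_grasp is the distance from the TCP to the grasp point, in mm); z points along the fingers, x is the direction in which the jaws open and shut, and the axes are right-handed (so a half turn about z gives the same grasp; the last joint's range is limited). The gripper opens to 91 mm and grips with 3 to 60 N. Pads are 32 mm wide; open, the fingers measure 118 mm over their backs; the gripper's body (76 mm by 178 mm) begins 60 mm behind the grasp point.
Start: joints at [-75.516, 18.312, 89.639, -0, 72.044, -1.146], TCP at [154.925, -553.755, 183.176] pointing down, gripper open.
Joint ranges: [-177.97, 177.97], [-48.28, 115.42], [12.27, 149.76], [-77.06, 257.06], [2.81, 150.46], [-146.56, 146.56]. Speed limits (degrees/s): [147.25, 147.25, 180, 180, 180, 180].

## Interface

Orientations are given as [roll, pitch, yaw] about the fixed x, y, z axes, in that order (R = Rz(yaw) Ry(pitch) Rx(roll)).
In Python, from workcell import env gives the robot as it stands.
- The arm moves only by the tool drive_tool, never from a script. Its argument "motion" is a list of rows, each a list of 2 entries, a list of its own where there are three numbers: the shift along the world's x, y, z in m, then the turn, a rotation vector about the world's x, y, z in rad. In form: [[[dx, dy, dz], [wx, wy, wz]], ...]. A call has exactly 10 rows; each row shifts and turns the commanded pose from where the row before left it; what a row does not reach is not made up. A row lasts 1/12 s, in which the tool goes at most 41.7 mm and 7.16 degrees, less where a joint would pass 70% of its speed; a pose out of reach is approached as far as the arm can. A call is refused whole if a number of a shift passes 0.0417 or a number of a turn 0.125, either way. A call with a gripper value outside its range is refused whole. "claw" is the opening, from 0 (shut) to 1 (fully open), set as the call begins (left out, the last holds). The fingers move at their own pace and stop on an object; "force" is the grip in N (left out, the last holds). Time passes only in rows, so rows that do not move let the fingers close, or fill a call up. It gives the time, the measured TCP pose, the force and the opening at its end, in the units of the state.
- env.state(): the state, without advancing time (a new reading comes with each control period).
- env.grab_frame(name): name is "scene" or "top"; returns the picture (384x512x3 uint8, red, green, blue); there is no depth.
- env.camera_params(name): a dict with "fov_y" (degrees; the focal length in pixels is half the picture's height over the tangent of half this angle, whatever the lens; pixels are square), "cx", "cy" (the principal point, pixels), "pose" (4x4, takes a point from camera to world coordinates). Camera axes: x right, y down, z forward; pixel columns grow to the right and rows downward; lengths in mm; the calibration is good to about 2 mm. A picture is of the moment at which its call begins. camera_params takes no time and is no camera call.
- env.job_done(): hands the job in, once; it reports no verdict.
The state is a dict: "time_s": time; "qpos": joint angles; "qvel": joint speeds; "effort": joint torques, N m; "ee_pos": TCP position; "ee_rot": TCP orientation; "force": force on the tool from outside, world axes, zero at the start; "torque": the same for the moment, N m; "gripper_width": finger opening in mm.
Only numpy, scipy, OpenCV 4.12 (cv2) and the standard library are available. Lean on these libraries where they do the work, as an engineer would, in place of code of your own. Each camera call takes 0.05 s, during which the arm holds its last target.

## Task

Take the white tray off its two studs (raise it until the stud heads stand in the wide ends of its keyholes, then draw it off), lay it flat on the blue mat and put every brown peat pellet on the bench into it. Lift the tray with all the pellets in it, and over the grey tub tip it so that they all slide off its open edge into the tub together; pick up any that stray and put them in the tub too. Finish with the empty tray lying flat on the blue mat again, let go, and leave the plant pot, marker pen, beaker, bottle and pot stack where they are.

Things in the scene. Friction and masses are not known exactly. Their poses are not given: they have to be found in the camera images.
- rack: Fixed dark steel stand: an upright panel 160 mm wide, 130 mm tall, 12 mm thick, with two horizontal steel studs on its front face (which looks along the rack's -x, roughly to the robot); a foot reaches 112 mm behind that face. Origin: bench level under the middle of the front face; x into the panel, z up.
- rack_studs (a point): Point midway between the two studs on the panel's front face: in the rack's frame (0, 0, 118) mm; the studs are at y = -36 and +36 mm. Each has a shank 8 mm thick, 9 mm long, along the rack's -x, and a round head 18 mm across, 5 mm thick, at its end.
- tray: Loose white tray, 140 g. Floor 120 (x) by 130 (y) by 4 mm, side walls to z = 20 mm, open at the -x end (the lip), a keyholed back plate 75 mm tall at the +x end. Origin: centre of the underside, z up. It starts hanging on the rack, axes along the rack's (it droops about 1 deg), lip towards the robot, underside 60 mm up. Pellets slide on its floor from about 15 to 22 deg of tilt.
- tray_keyholes (a point): Point on the back plate (x = 54 to 60 mm) midway between its keyholes: tray frame (57, 0, 34) mm. At y = -36 and +36 mm: a wide window 24 mm wide, z = 22 to 46 mm, and above it a slot 12 mm wide, up to z = 62 mm, whose top hangs on the stud's shank. Raise the tray 24 mm (20 to 27) and the heads stand in the windows; then draw it off along its -x by 20 mm or more.
- tray_grip (a point): Centre of the green grip block on top of the back plate, 12 mm thick (tray's x), 60 mm long (y), 40 mm tall: in the tray's frame (56, 0, 95) mm. While the tray hangs the block stands wholly above the panel's top edge (5 mm), so a finger fits behind it. Take it from above, fingers closing along the tray's x.
- tray_lip (a point): Middle of the tray's open edge, upper side of the floor: in the tray's frame (-60, 0, 4) mm.
- mat: Fixed blue mat on the bench, 200 by 200 mm, 3 mm thick, where the tray belongs while it is loaded and afterwards. Origin: centre of its underside, at bench level.
- tub: Fixed open grey soaking tub (dry), 190 (x) by 230 (y) mm outside, 70 mm tall, walls and floor 5 mm. Origin: centre of its underside.
- pellet1: Loose brown compressed-peat pellet, a disc 32 mm across and 14 mm thick, 18 g, lying flat on the bench. Origin: centre of its underside. Four to six of the six pellets are there; the others are absent (None).
- pellet2: Loose brown compressed-peat pellet, a disc 32 mm across and 14 mm thick, 18 g, lying flat on the bench. Origin: centre of its underside. Four to six of the six pellets are there; the others are absent (None).
- pellet3: Loose brown compressed-peat pellet, a disc 32 mm across and 14 mm thick, 18 g, lying flat on the bench. Origin: centre of its underside. Four to six of the six pellets are there; the others are absent (None).
- pellet4: Loose brown compressed-peat pellet, a disc 32 mm across and 14 mm thick, 18 g, lying flat on the bench. Origin: centre of its underside. Four to six of the six pellets are there; the others are absent (None).
- pellet5: Loose brown compressed-peat pellet, a disc 32 mm across and 14 mm thick, 18 g, lying flat on the bench. Origin: centre of its underside. Four to six of the six pellets are there; the others are absent (None).
- pellet6: Loose brown compressed-peat pellet, a disc 32 mm across and 14 mm thick, 18 g, lying flat on the bench. Origin: centre of its underside. Four to six of the six pellets are there; the others are absent (None).
- seedling_pot: bystander: black square plant pot 50 mm wide, 50 mm tall, with three green seedlings up to 68 mm; stands among the pellets; origin at its underside
- marker: bystander: white marker pen with a red cap, 13 mm thick, 120 mm long along its x axis, lying on the bench; origin at its underside, mid-length
- beaker: bystander: glass beaker 64 mm wide, 85 mm tall; origin at its underside
- spray_bottle: bystander: clear bottle with blue cap, 68 mm wide, 170 mm tall; origin at its underside
- pot_stack: bystander: nested stack of black square pots, 55 mm wide, 112 mm tall; origin at its underside
There are look-alikes about, which are no part of the job. What is shaped like the pellet5 but yellow is not meant. Leave any purple look-alike of the pellet3 alone.

How it is judged:
By the outcome, as a careful person would: the job done as asked, in the order asked, and still so for the second after the job is handed in, with the robot touching nothing.
Of pellet1, pellet2, pellet3, pellet4, pellet5, pellet6 only 4 to 6 are there at a start; the rules pass over those that are not, and their reading is None.
At some moment in a run one of pellet1, pellet2, pellet3, pellet4, pellet5, pellet6 may be knocked a few centimetres aside while the robot is not near it.
It also fails if it takes over 208 s, if anything falls off the work surface, if the arm or the gripper's body presses on something with over 40 N, if the wrist force passes 120 N, or if a joint passes its speed limit or range.

## Working session

There is one attempt and no reset: what is moved stays moved. The work goes in short steps, Python scripts to look and compute and a tool call to move; the robot and the scene stay as the last step left them, time stands still between calls to the robot, and variables do not carry over. Pictures are saved under pics/ and viewed, and the job is handed in when it is done.

Besides the shell and the picture viewer there is one more tool, called in YAML: its name, and indented under it one key for each argument. drive_tool: Moves the arm, as the interface text tells. Its arguments: {"type":"object","properties":{"motion":{"type":"array","items":{"type":"array"}},"claw":{"type":"number"},"force":{"type":"number"}},"required":["motion"]}

```bash
ls; mkdir -p pics; python3 - <<'E'
from workcell import env
import cv2
print(env.state())
for n in("scene","top"):
    print(n,env.camera_params(n))
    cv2.imwrite(f"pics/{n}0.png",cv2.cvtColor(env.grab_frame(n),cv2.COLOR_RGB2BGR))
E
```

```text
pics
{'time_s': 0.0, 'qpos': array([-7.55161838e+01,  1.83495906e+01,  8.97073370e+01, -6.77163188e-04,
        7.20423355e+01, -1.14482290e+00]), 'qvel': array([-0.07619516,  0.01460053,  0.05266139,  0.08852751, -0.00253743,
       -0.03762978]), 'effort': array([-2.03533804e-03, -4.12465346e+01, -2.31982273e+01,  7.24877045e-02,
        4.59049700e-02, -1.47142277e-04]), 'ee_pos': array([ 154.77255323, -553.1952394 ,  182.33456584]), 'ee_rot': array([-1.79998660e+02,  9.92561543e-02, -7.43711504e+01]), 'force': array([ 0.14456681,  0.21383625, -1.06724765]), 'torque': array([-0.00312007, -0.04992159,  0.05397937]), 'gripper_width': 91.2556205404963}
scene {'fov_y': 57.12040716600574, 'cx': 259.9690109359241, 'cy': 192.16531466267946, 'pose': array([[ 1.75571101e-01,  5.84529748e-01, -7.92148826e-01,
         1.36497109e+03],
       [ 9.84396326e-01, -1.13862958e-01,  1.34160725e-01,
        -1.56257910e+02],
       [-1.17754736e-02, -8.03343140e-01, -5.95399981e-01,
         7.33685912e+02],
       [ 0.00000000e+00,  0.00000000e+00,  0.00000000e+00,
         1.00000000e+00]])}
top {'fov_y': 50.489384286657646, 'cx': 255.25463424440323, 'cy': 193.37283665049708, 'pose': array([[ 2.34960564e-02, -9.95482604e-01,  9.19908766e-02,
         4.74704941e+02],
       [-9.99723045e-01, -2.35187872e-02,  8.37099533e-04,
        -2.73824468e+01],
       [ 1.33019583e-03, -9.19850678e-02, -9.95759498e-01,
         1.05754738e+03],
       [ 0.00000000e+00,  0.00000000e+00,  0.00000000e+00,
         1.00000000e+00]])}
```

View pics/top0.png

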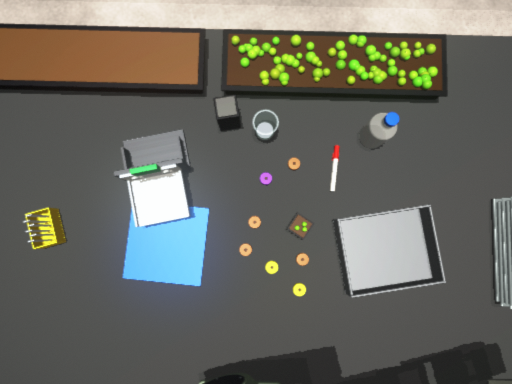

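View pics/scene0.png

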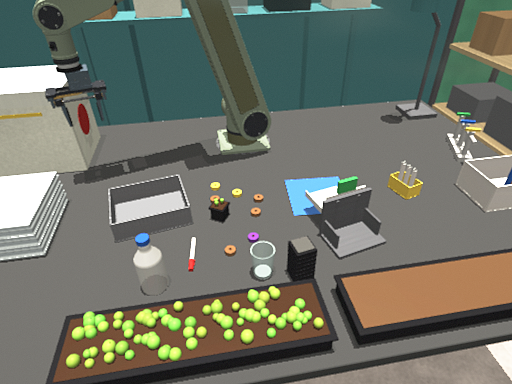

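```bash
cat > h.py <<'E'
import numpy as np, cv2
from workcell import env
def cam(n):
    p=env.camera_params(n); f=192/np.tan(np.radians(p['fov_y']/2)); return f,p['cx'],p['cy'],np.array(p['pose'])
def ray(n,u,v):
    f,cx,cy,T=cam(n); d=T[:3,:3]@np.array([(u-cx)/f,(v-cy)/f,1]); return T[:3,3],d
def onz(n,u,v,z):
    o,d=ray(n,u,v); return o+d*(z-o[2])/d[2]
def proj(n,P):
    f,cx,cy,T=cam(n); c=T[:3,:3].T@(np.array(P,float)-T[:3,3]); return np.array([f*c[0]/c[2]+cx,f*c[1]/c[2]+cy])
def tri(u1,u2):
    a,d=ray("top",*u1); b,e=ray("scene",*u2)
    s=np.linalg.lstsq(np.c_[d,-e],b-a,rcond=None)[0]; p,q=a+d*s[0],b+e*s[1]; return (p+q)/2,np.linalg.norm(p-q)
def grab(n,name=None):
    im=cv2.cvtColor(env.grab_frame(n),cv2.COLOR_RGB2BGR)
    if name: cv2.imwrite(f"pics/{name}.png",im)
    return im
def crop(im,x0,y0,x1,y1,k,name): cv2.imwrite(f"pics/{name}.png",cv2.resize(im[y0:y1,x0:x1],None,fx=k,fy=k,interpolation=cv2.INTER_CUBIC))
def blobs(im,lo,hi,amin=20):
    m=cv2.inRange(cv2.cvtColor(im,cv2.COLOR_BGR2HSV),lo,hi)
    m=cv2.morphologyEx(m,cv2.MORPH_CLOSE,np.ones((3,3)))
    cs,_=cv2.findContours(m,cv2.RETR_EXTERNAL,cv2.CHAIN_APPROX_NONE)
    return [c for c in cs if cv2.contourArea(c)>amin]
E
python3 - <<'E'
from h import *
t=cv2.imread("pics/top0.png");s=cv2.imread("pics/scene0.png")
hs=cv2.cvtColor(t,cv2.COLOR_BGR2HSV)
for p in[(290,163),(250,222),(241,250),(298,259),(262,178),(267,267)]: print(p,hs[p[1],p[0]])
crop(t,95,110,245,290,4,"c1");crop(t,225,130,315,305,3,"c2");crop(s,270,160,400,260,6,"c3");crop(t,325,195,450,305,5,"c4");crop(s,190,170,290,270,6,"c5")
for n,im,z in(("top",t,14),("scene",s,14)):
  for c in blobs(im,(5,120,120),(14,255,255),10):
    (u,v),r=cv2.minEnclosingCircle(c); 
    if r<10: print(n,round(u,1),round(v,1),round(r,1),onz(n,u,v,z).round(0)[:2])
E
```

```text
(290, 163) [ 16 133 238]
(250, 222) [ 17 118 243]
(241, 250) [ 17 115 242]
(298, 259) [ 17 121 243]
(262, 178) [144 130 244]
(267, 267) [ 30 156 253]
scene 114.0 331.0 7.0 [ 861. -409.]
scene 130.5 311.0 7.6 [ 814. -378.]
scene 230.0 249.5 5.2 [ 658. -124.]
scene 255.5 211.0 4.6 [504. -26.]
scene 214.5 198.5 4.5 [ 413. -150.]
scene 258.0 197.0 4.1 [433.  -5.]
```

View pics/c1.png

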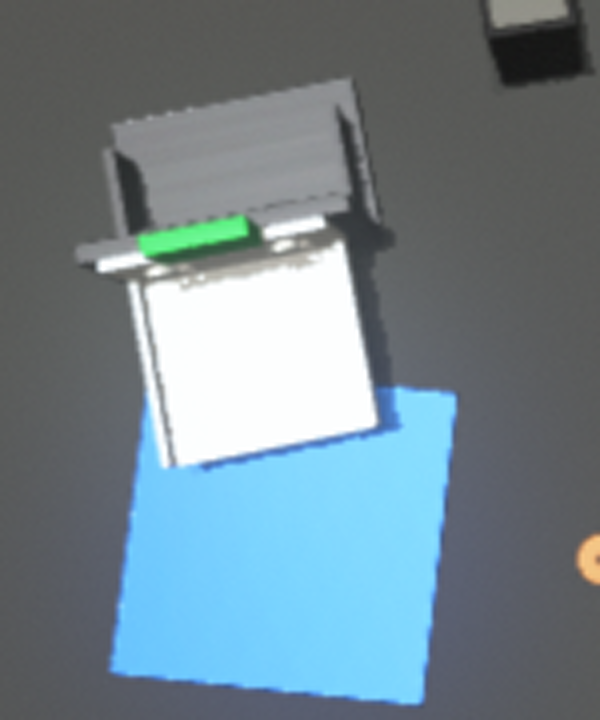

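View pics/c2.png

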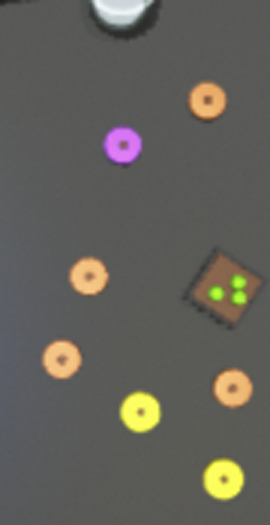

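View pics/c3.png

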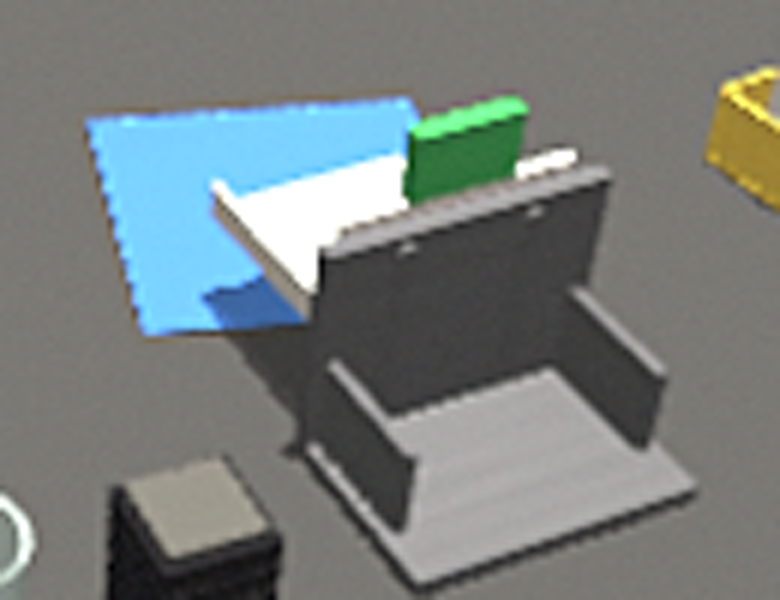

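View pics/c4.png

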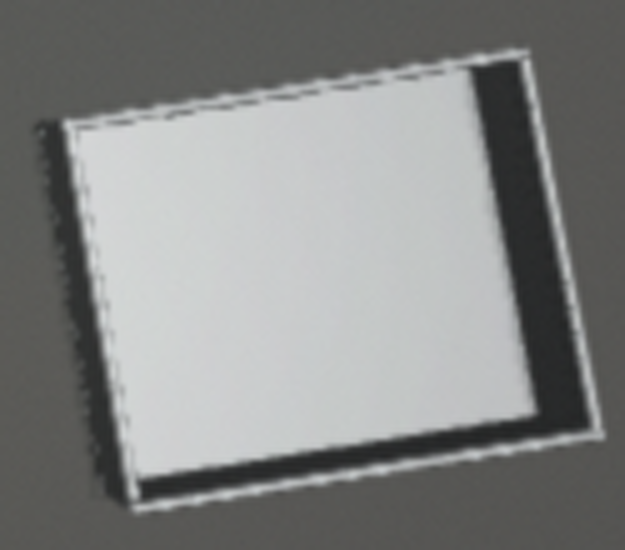

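View pics/c5.png

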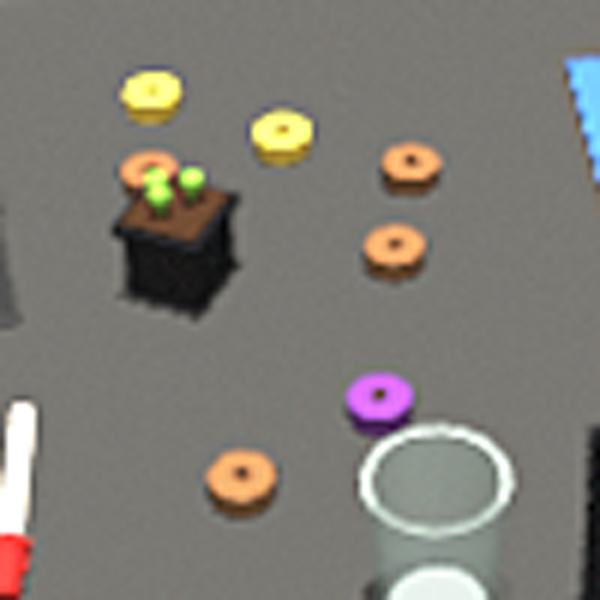

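```bash
python3 - <<'E'
from h import *
t=cv2.imread("pics/top0.png");s=cv2.imread("pics/scene0.png")
for c in blobs(t,(13,60,150),(20,255,255),20):
    (u,v),r=cv2.minEnclosingCircle(c)
    M=cv2.moments(c)
    if r<12: print("pel",round(u,1),round(v,1),round(r,1),onz("top",M['m10']/M['m00'],M['m01']/M['m00'],14).round(1)[:2])
tub=[onz("top",*p,70)[:2] for p in[(338,219.4),(430.4,205),(445.6,282.2),(352,296.6)]]
print("tub",np.round(tub),np.mean(tub,0),[np.linalg.norm(tub[i]-tub[i-1]).round(0) for i in range(4)])
d=tub[0]-tub[3];print("tub yaw",np.degrees(np.arctan2(d[1],d[0])))
for n,im in(("top",t),("scene",s)):
  c=max(blobs(im,(95,80,80),(115,255,255),200),key=cv2.contourArea)
  ap=cv2.approxPolyDP(c,4,True)[:,0]; print("mat",n,[(tuple(int(a) for a in p),onz(n,*p,3).round(0)[:2]) for p in ap])
  c=max([c for c in blobs(im,(55,120,60),(75,255,255),20)],key=cv2.contourArea)
  g=np.zeros(im.shape[:2],np.uint8);cv2.drawContours(g,[c],-1,255,-1)
  ap=cv2.approxPolyDP(c,1.5,True)[:,0];print("green",n,ap.tolist())
# bright green top in scene
  b=cv2.inRange(cv2.cvtColor(im,cv2.COLOR_BGR2HSV),(55,120,150),(75,255,255))&g
  r=cv2.minAreaRect(cv2.findNonZero(b)); print("bright",n,r)
mt=[onz("top",*p,3)[:2] for p in[(209.2,208.2),(200.5,286),(122.5,278.2)]]
print("mat",np.round(mt),"c",(mt[0]+mt[2])/2,"yaw",np.degrees(np.arctan2(*(mt[0]-mt[1])[::-1])))
# panel top edge far corners: scene
for z in(64,80):print("lip",z,onz("top",136.5,226.7,z).round(0),onz("top",189.5,216.7,z).round(0))
E
```

```text
pel 302.2 259.0 6.3 [ 407.  -149.5]
pel 245.2 249.3 6.4 [427.7  -4. ]
pel 254.0 221.6 6.2 [498.5 -25.1]
pel 293.7 163.0 6.1 [ 652.4 -124.2]
tub [[ 507. -228.]
 [ 548. -453.]
 [ 364. -486.]
 [ 325. -263.]] [ 435.82328619 -357.4839925 ] [np.float64(186.0), np.float64(228.0), np.float64(187.0), np.float64(227.0)]
tub yaw 10.604009773234736
mat top [((209, 209), array([529.,  92.])), ((189, 206), array([535., 144.])), ((188, 217), array([507., 146.])), ((134, 226), array([480., 284.])), ((131, 209), array([524., 294.])), ((122, 277), array([350., 308.])), ((200, 286), array([332., 109.]))]
green top [[157, 166], [153, 164], [130, 169], [130, 172], [138, 173], [153, 170]]
bright top ((143.01922607421875, 168.59616088867188), (5.0990190505981445, 26.867910385131836), 78.69007110595703)
mat scene [((339, 178), array([362., 308.])), ((284, 180), array([336., 107.])), ((293, 214), array([529.,  92.])), ((320, 213), array([540., 178.])), ((305, 192), array([422., 162.])), ((337, 185), array([403., 285.]))]
green scene [[357, 178], [354, 176], [340, 180], [337, 191], [339, 193], [354, 188]]
bright scene ((347.8038024902344, 179.28076171875), (3.069702625274658, 18.418214797973633), 74.74488067626953)
mat [[531.  92.]
 [332. 107.]
 [347. 307.]] c [438.81702191 199.41702786] yaw -4.438322587271857
lip 64 [478. 260.  64.] [506. 132.  64.]
lip 80 [478. 256.  80.] [505. 130.  80.]
```

```bash
python3 - <<'E'
from h import *
for z in(170,175): print(onz("top",143.0,168.8,z).round(1))
# c1 crop edges of top face
for p in[(138,236),(248,215),(143,258),(250,236)]: print(p,onz("top",95+p[0]/4-.4,110+p[1]/4-.4,175).round(1))
# c3 scene bright top
for p in[(414,130),(408,142),(523,100),(527,112)]: print(p,onz("scene",270+p[0]/6-.4,160+p[1]/6-.4,175).round(1))
# panel bottom/top corners in scene: top back edge right corner (610,175), left(320,250)
for p in[(610,178),(322,252),(328,243)]: print("panel",onz("scene",270+p[0]/6-.4,160+p[1]/6-.4,130).round(1))
print(tri((143,168.8),(347.8,179.3)))
E
```

```text
[605.2 221.6 170. ]
[604.4 220.2 175. ]
(138, 236) [604.1 250.6 175. ]
(248, 215) [617.2 191.  175. ]
(143, 258) [592.1 247.2 175. ]
(250, 236) [605.6 189.4 175. ]
(414, 130) [613.4 191.8 175. ]
(408, 142) [622.  185.8 175. ]
(523, 100) [599.8 250.5 175. ]
(527, 112) [609.5 248.4 175. ]
panel [609.4 297.8 130. ]
panel [638.4 143.9 130. ]
panel [632.5 148.8 130. ]
(array([605.04771801, 221.65404443, 171.85063766]), np.float64(1.1873594292830252))
```

drive_tool:
  motion:
    - [[0.015,0.0257,0.008],[0,0,0.05]]
    - [[0.015,0.0257,0.008],[0,0,0.05]]
    - [[0.015,0.0257,0.008],[0,0,0.05]]
    - [[0.015,0.0257,0.008],[0,0,0.05]]
    - [[0.015,0.0257,0.008],[0,0,0.05]]
    - [[0.015,0.0257,0.008],[0,0,0.05]]
    - [[0.015,0.0257,0.008],[0,0,0.05]]
    - [[0.015,0.0257,0.008],[0,0,0.05]]
    - [[0.015,0.0257,0.008],[0,0,0.05]]
    - [[0.015,0.0257,0],[0,0,0.05]]
  claw: 1
  force: 40

```text
time_s: 0.93
ee_pos: [305.8, -295.9, 256.4]
ee_rot: [-180.0, -0.1, -45.6]
force: [0.0, -0.6, 0.6]
gripper_width: 91.2
```

drive_tool:
  motion:
    - [[0.015,0.0257,0],[0,0,0.05]]
    - [[0.015,0.0257,0],[0,0,0.05]]
    - [[0.015,0.0257,0],[0,0,0.05]]
    - [[0.015,0.0257,0],[0,0,0.05]]
    - [[0.015,0.0257,0],[0,0,0.05]]
    - [[0.015,0.0257,0],[0,0,0.05]]
    - [[0.015,0.0257,0],[0,0,0.05]]
    - [[0.015,0.0257,0],[0,0,0.05]]
    - [[0.015,0.0257,0],[0,0,0.05]]
    - [[0.015,0.0257,0],[0,0,0.05]]

```text
time_s: 1.77
ee_pos: [455.1, -38.3, 254.9]
ee_rot: [180.0, 0.0, -16.9]
force: [-0.2, -0.0, -0.9]
gripper_width: 91.0
```

drive_tool:
  motion:
    - [[0.015,0.0257,0],[0,0,0.05]]
    - [[0.015,0.0257,0],[0,0,0.05]]
    - [[0.015,0.0257,0],[0,0,0.05]]
    - [[0.015,0.0257,0],[0,0,0.05]]
    - [[0.015,0.0257,0],[0,0,0.05]]
    - [[0.015,0.0257,0],[0,0,0.05]]
    - [[0.015,0.0257,0],[0,0,0.05]]
    - [[0.015,0.0257,0],[0,0,0.05]]
    - [[0.015,0.0257,0],[0,0,0.05]]
    - [[0.015,0.0257,0],[0,0,0.05]]

```text
time_s: 2.6
ee_pos: [605.2, 218.6, 254.5]
ee_rot: [180.0, 0.1, 11.7]
force: [0.0, -0.3, -0.2]
gripper_width: 91.0
```

```bash
python3 - <<'E'
from h import *
print(env.state()['ee_pos'],env.state()['ee_rot'],env.state()['qpos'])
s=grab("scene","scene1");t=grab("top","top1")
crop(s,270,80,400,240,4,"d1");crop(t,95,110,245,290,3,"d2")
E
```

```text
[605.20749553 218.55551957 254.53535476] [1.79986817e+02 6.03195923e-02 1.17262287e+01] [ 1.88350649e+01  2.29701565e+01  7.24085613e+01 -5.64127154e-03
  8.46827697e+01  7.10935510e+00]
```

View pics/d1.png

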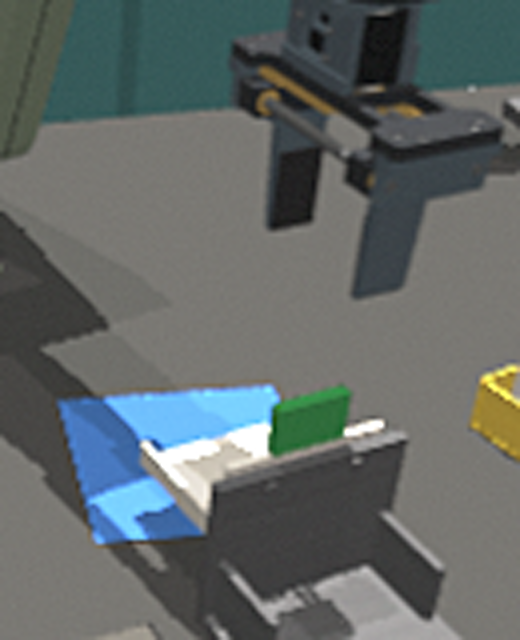

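Picture: open jaws (270,150)/(390,230) straddle the green block (310,420) in the crop. Descend.

drive_tool:
  motion:
    - [[0,0,-0.014],[0,0,0]]
    - [[0,0,-0.014],[0,0,0]]
    - [[0,0,-0.014],[0,0,0]]
    - [[0,0,-0.014],[0,0,0]]
    - [[0,0,-0.014],[0,0,0]]
    - [[0,0,-0.014],[0,0,0]]
    - [[0,0,-0.014],[0,0,0]]
    - [[0,0,-0.014],[0,0,0]]
    - [[0,0,0],[0,0,0]]
    - [[0,0,0],[0,0,0]]

```text
time_s: 3.53
ee_pos: [604.2, 216.5, 142.5]
ee_rot: [180.0, 0.1, 11.5]
force: [0.2, -0.8, 0.6]
gripper_width: 91.2
```

```bash
python3 - <<'E'
from h import *
s=grab("scene","scene2");t=grab("top","top2")
a=cv2.resize(s[100:240,270:400],None,fx=4,fy=4,interpolation=2);b=cv2.resize(t[110:250,90:190],None,fx=4,fy=4,interpolation=2);cv2.imwrite("pics/e1.png",np.hstack([a,b])[:, :800])
E
```

```text
(no output)
```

View pics/e1.png

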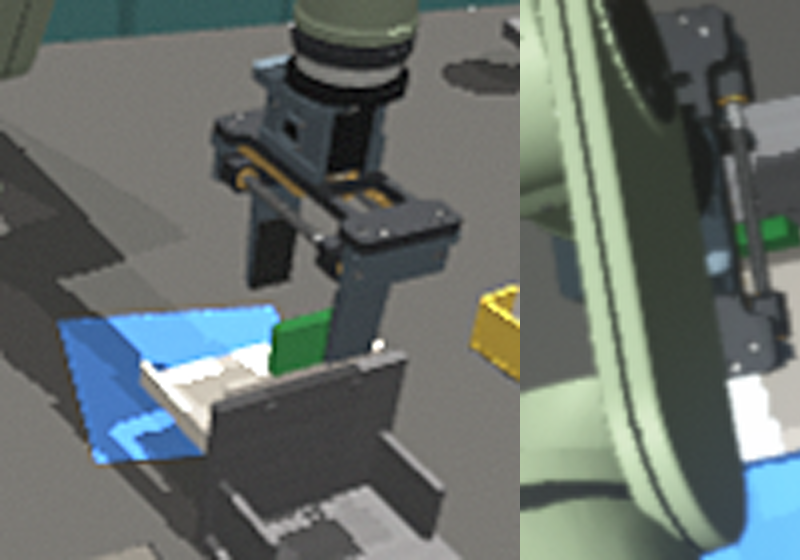

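drive_tool:
  motion:
    - [[0,0,0],[0,0,0]]
    - [[0,0,0],[0,0,0]]
    - [[0,0,0],[0,0,0]]
    - [[0,0,0],[0,0,0]]
    - [[0,0,0],[0,0,0]]
    - [[0,0,0],[0,0,0]]
    - [[0,0,0],[0,0,0]]
    - [[0,0,0],[0,0,0]]
    - [[0,0,0],[0,0,0]]
    - [[0,0,0],[0,0,0]]
  claw: 0
  force: 45

```text
time_s: 4.47
ee_pos: [604.9, 217.3, 143.2]
ee_rot: [-180.0, -0.0, 11.6]
force: [-0.6, -0.5, -0.2]
gripper_width: 27.5
```

drive_tool:
  motion:
    - [[0,0,0],[0,0,0]]
    - [[0,0,0],[0,0,0]]
    - [[0,0,0],[0,0,0]]
    - [[0,0,0],[0,0,0]]
    - [[0,0,0],[0,0,0]]
    - [[0,0,0],[0,0,0]]
    - [[0,0,0],[0,0,0]]
    - [[0,0,0],[0,0,0]]
    - [[0,0,0],[0,0,0]]
    - [[0,0,0],[0,0,0]]

```text
time_s: 5.3
ee_pos: [606.2, 217.6, 144.4]
ee_rot: [-180.0, -0.2, 11.6]
force: [1.6, 0.6, 5.4]
gripper_width: 0.6
```

```bash
python3 - <<'E'
from h import *
s=grab("scene","scene3");t=grab("top","top3")
a=cv2.resize(s[100:240,270:400],None,fx=4,fy=4,interpolation=2);b=cv2.resize(t[110:250,90:190],None,fx=4,fy=4,interpolation=2);cv2.imwrite("pics/e2.png",np.hstack([a,b])[:, :800])
print(env.state())
E
```

```text
{'time_s': 5.4, 'qpos': array([ 1.87278057e+01,  2.58080350e+01,  8.35850080e+01, -1.01087866e-02,
        7.03990570e+01,  7.15673632e+00]), 'qvel': array([-0.0002371 ,  0.01905453,  0.02243577,  0.03813552, -0.03031438,
       -0.03907882]), 'effort': array([ 1.88584034e-01, -4.43993247e+01, -2.00289506e+01,  1.64466393e-01,
        5.67860529e-01,  1.85835066e-03]), 'ee_pos': array([606.18044822, 217.58729773, 144.37928093]), 'ee_rot': array([-179.98355991,   -0.20746799,   11.57441353]), 'force': array([1.65892549, 0.01658068, 5.37376904]), 'torque': array([ 0.03247345, -0.42272293,  0.02943486]), 'gripper_width': 0.7136608369710921}
```

View pics/e2.png

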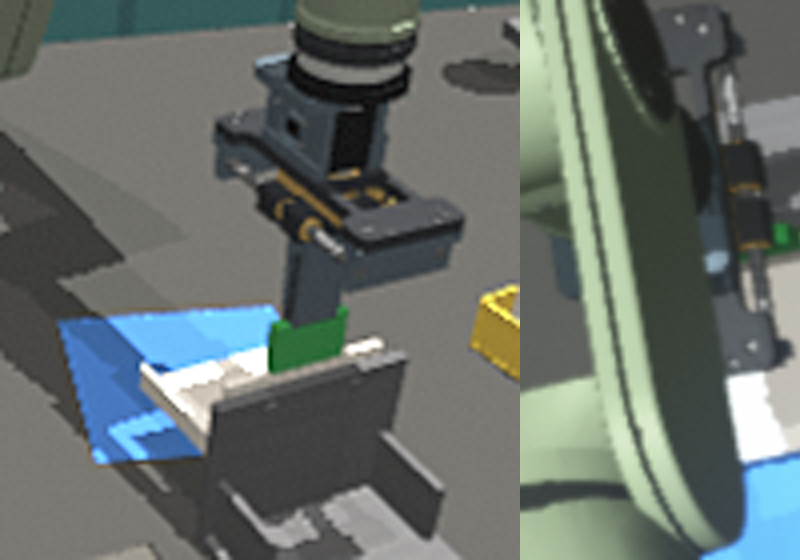

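```bash
python3 - <<'E'
from h import *
def e(p): q=proj("scene",p); return ((q-[270,100])*4).round(0)
print("tip closed",e((606,217.6,144)), "tip@175",e((606,217.6,175)))
u=np.array([np.cos(.2),np.sin(.2),0]);v=np.array([-np.sin(.2),np.cos(.2),0])
c=np.array([605,219.5,0])
for z in(135,175):
  for b in(6,-6):
    for a in(30,-30): print("blk",z,b,a,e(c+u*b+v*a+[0,0,z]))
E
```

```text
tip closed [300. 351.] tip@175 [306. 315.]
blk 135 6 30 [341. 355.]
blk 135 6 -30 [269. 374.]
blk 135 -6 30 [332. 346.]
blk 135 -6 -30 [260. 365.]
blk 175 6 30 [349. 309.]
blk 175 6 -30 [275. 328.]
blk 175 -6 30 [340. 300.]
blk 175 -6 -30 [266. 319.]
```

```bash
python3 - <<'E'
from h import *
s=cv2.imread("pics/scene3.png");s2=cv2.imread("pics/scene2.png")
a=cv2.resize(s[150:210,315:380],None,fx=6,fy=6,interpolation=0);b=cv2.resize(s2[150:210,315:380],None,fx=6,fy=6,interpolation=0)
o=np.hstack([b,a]);cv2.imwrite("pics/e3.png",cv2.convertScaleAbs(o,alpha=1.6))
def q(p): return (proj("scene",p)-[315,150])*6
u=np.array([np.cos(.2),np.sin(.2),0]);v=np.array([-np.sin(.2),np.cos(.2),0])
print("open tip outer",[q(np.array([604.2,216.5,142])+u*59+v*w) for w in(16,-16)],"inner",[q(np.array([604.2,216.5,142])+u*45+v*w) for w in(16,-16)])
E
```

```text
open tip outer [array([276.91391492, 290.28886738]), array([216.91376446, 306.7802706 ])] inner [array([259.22108868, 273.17984714]), array([199.70326385, 289.32855885])]
```

View pics/e3.png

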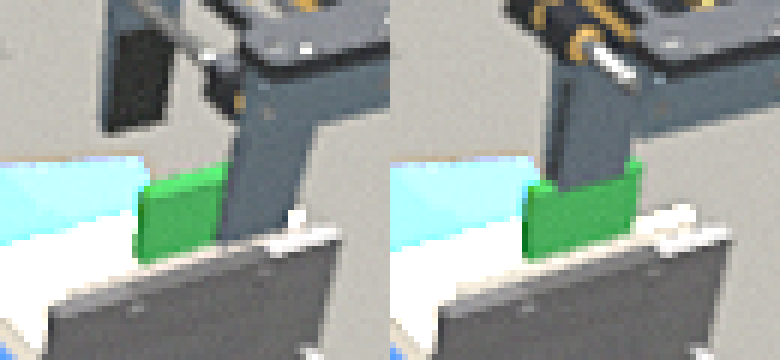

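```bash
python3 - <<'E'
from h import *
print(env.tcp_to_grasp,[x for x in dir(env) if x[0]!='_'])
s=cv2.imread("pics/scene1.png")
crop(s,320,85,400,165,7,"e4")
u=np.array([np.cos(.2047),np.sin(.2047),0]);v=np.array([-np.sin(.2047),np.cos(.2047),0])
for z in(254.5,285):
  for d in(-59,-45.5,45.5,59):
    for w in(16,-16): print(z,d,w,((proj("scene",np.array([605.2,218.6,z])+u*d+v*w)-[320,85])*7).round(0))
E
```

```text
18.8 ['Unreachable', 'camera_params', 'grab_frame', 'job_done', 'state', 'tcp_to_grasp']
254.5 -59 16 [166. 405.]
254.5 -59 -16 [ 97. 420.]
254.5 -45.5 16 [185. 420.]
254.5 -45.5 -16 [115. 436.]
254.5 45.5 16 [322. 531.]
254.5 45.5 -16 [248. 549.]
254.5 59 16 [344. 549.]
254.5 59 -16 [270. 567.]
285 -59 16 [176. 336.]
285 -59 -16 [105. 351.]
285 -45.5 16 [195. 351.]
285 -45.5 -16 [124. 366.]
285 45.5 16 [336. 459.]
285 45.5 -16 [261. 476.]
285 59 16 [359. 476.]
285 59 -16 [283. 494.]
```

View pics/e4.png

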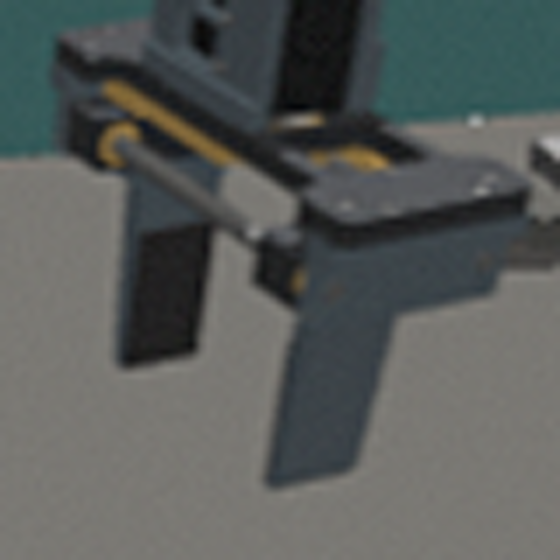

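Finger tips stand ~31 mm higher than the reported TCP (seen in the picture, and they rest on the block top). I'll correct for that: lift, open, then go deeper.

drive_tool:
  motion:
    - [[0,0,0.008],[0,0,0]]
    - [[0,0,0.008],[0,0,0]]
    - [[0,0,0.008],[0,0,0]]
    - [[0,0,0],[0,0,0]]
    - [[0,0,0],[0,0,0]]
    - [[0,0,0],[0,0,0]]
    - [[0,0,0],[0,0,0]]
    - [[0,0,0],[0,0,0]]
    - [[0,0,0],[0,0,0]]
    - [[0,0,0],[0,0,0]]
  claw: 0

```text
time_s: 6.23
ee_pos: [604.8, 217.2, 166.9]
ee_rot: [180.0, 0.0, 11.6]
force: [0.1, -0.7, 0.5]
gripper_width: 0.7
```

drive_tool:
  motion:
    - [[0,0,0],[0,0,0]]
    - [[0,0,0],[0,0,0]]
    - [[0,0,0],[0,0,0]]
    - [[0,0,0],[0,0,0]]
    - [[0,0,0],[0,0,0]]
    - [[0,0,0],[0,0,0]]
    - [[0,0,0],[0,0,0]]
    - [[0,0,0],[0,0,0]]
    - [[0,0,0],[0,0,0]]
    - [[0,0,0],[0,0,0]]
  claw: 0.6

```text
time_s: 7.07
ee_pos: [604.9, 217.2, 167.2]
ee_rot: [-180.0, -0.0, 11.6]
force: [1.0, -0.0, -0.6]
gripper_width: 54.7
```

```bash
python3 - <<'E'
from h import *
print(env.state()['ee_pos'],env.state()['gripper_width'],env.state()['force'])
s=grab("scene","scene5");t=grab("top","top5")
a=cv2.resize(s[110:240,270:400],None,fx=4,fy=4,interpolation=2);b=cv2.resize(t[110:240,120:190],None,fx=4,fy=4,interpolation=2);cv2.imwrite("pics/e5.png",np.hstack([a,b])[:, :800])
E
```

```text
[604.90067191 217.24391167 167.16606023] 54.73165612025959 [ 1.02805844 -0.04325978 -0.61807994]
```

View pics/e5.png

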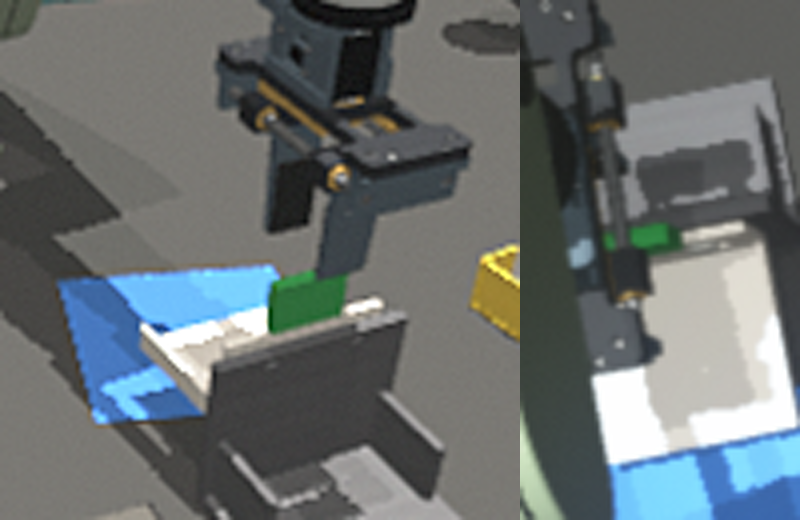

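drive_tool:
  motion:
    - [[0,0,-0.007],[0,0,0]]
    - [[0,0,-0.007],[0,0,0]]
    - [[0,0,-0.007],[0,0,0]]
    - [[0,0,-0.007],[0,0,0]]
    - [[0,0,-0.007],[0,0,0]]
    - [[0,0,-0.007],[0,0,0]]
    - [[0,0,-0.007],[0,0,0]]
    - [[0,0,-0.007],[0,0,0]]
    - [[0,0,0],[0,0,0]]
    - [[0,0,0],[0,0,0]]

```text
time_s: 8.0
ee_pos: [604.7, 217.2, 110.6]
ee_rot: [180.0, 0.0, 11.6]
force: [-0.2, -0.1, -0.3]
gripper_width: 54.7
```

```bash
python3 - <<'E'
from h import *
print(env.state()['ee_pos'],env.state()['gripper_width'],env.state()['force'])
s=grab("scene","scene6")
cv2.imwrite("pics/e6.png",cv2.convertScaleAbs(cv2.resize(s[130:220,310:400],None,fx=6,fy=6,interpolation=2),alpha=1.5))
E
```

```text
[604.69156632 217.17145457 110.62919246] 54.70645567579598 [-0.2371884  -0.084629   -0.26333496]
```

View pics/e6.png

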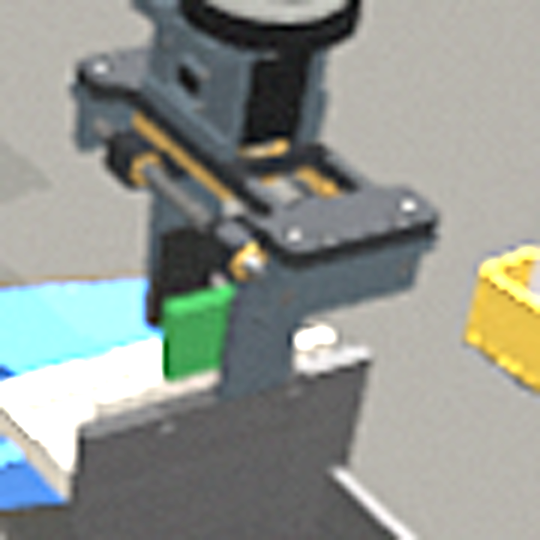

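Fingers straddle the block above the panel's edge. Close.

drive_tool:
  motion:
    - [[0,0,0],[0,0,0]]
    - [[0,0,0],[0,0,0]]
    - [[0,0,0],[0,0,0]]
    - [[0,0,0],[0,0,0]]
    - [[0,0,0],[0,0,0]]
    - [[0,0,0],[0,0,0]]
    - [[0,0,0],[0,0,0]]
    - [[0,0,0],[0,0,0]]
    - [[0,0,0],[0,0,0]]
    - [[0,0,0],[0,0,0]]
  claw: 0
  force: 45

```text
time_s: 8.88
ee_pos: [605.3, 217.3, 111.3]
ee_rot: [-180.0, -0.1, 11.6]
force: [0.9, 0.6, -0.1]
gripper_width: 11.9
```

drive_tool:
  motion:
    - [[0,0,0.004],[0,0,0]]
    - [[0,0,0.004],[0,0,0]]
    - [[0,0,0.004],[0,0,0]]
    - [[0,0,0.004],[0,0,0]]
    - [[0,0,0.004],[0,0,0]]
    - [[0,0,0.004],[0,0,0]]
    - [[0,0,0],[0,0,0]]
    - [[0,0,0],[0,0,0]]
    - [[0,0,0],[0,0,0]]
    - [[0,0,0],[0,0,0]]

```text
time_s: 9.72
ee_pos: [604.5, 217.1, 134.9]
ee_rot: [180.0, 0.1, 11.6]
force: [-0.4, -0.0, -1.0]
gripper_width: 12.1
```

drive_tool:
  motion:
    - [[-0.002,-0.0004,0],[0,0,0]]
    - [[-0.002,-0.0004,0],[0,0,0]]
    - [[-0.002,-0.0004,0],[0,0,0]]
    - [[-0.002,-0.0004,0],[0,0,0]]
    - [[-0.002,-0.0004,0],[0,0,0]]
    - [[-0.002,-0.0004,0],[0,0,0]]
    - [[-0.002,-0.0004,0],[0,0,0]]
    - [[0,0,0],[0,0,0]]
    - [[0,0,0],[0,0,0]]
    - [[0,0,0],[0,0,0]]

```text
time_s: 10.55
ee_pos: [591.0, 214.5, 135.2]
ee_rot: [-180.0, -0.0, 11.6]
force: [0.2, 0.3, -2.2]
gripper_width: 11.8
```

```bash
python3 - <<'E'
from h import *
s=grab("scene","scene7");t=grab("top","top7")
a=cv2.resize(s[110:240,270:400],None,fx=4,fy=4,interpolation=2);b=cv2.resize(t[110:240,120:190],None,fx=4,fy=4,interpolation=2);cv2.imwrite("pics/e7.png",np.hstack([a,b])[:, :800])
E
```

```text
(no output)
```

View pics/e7.png

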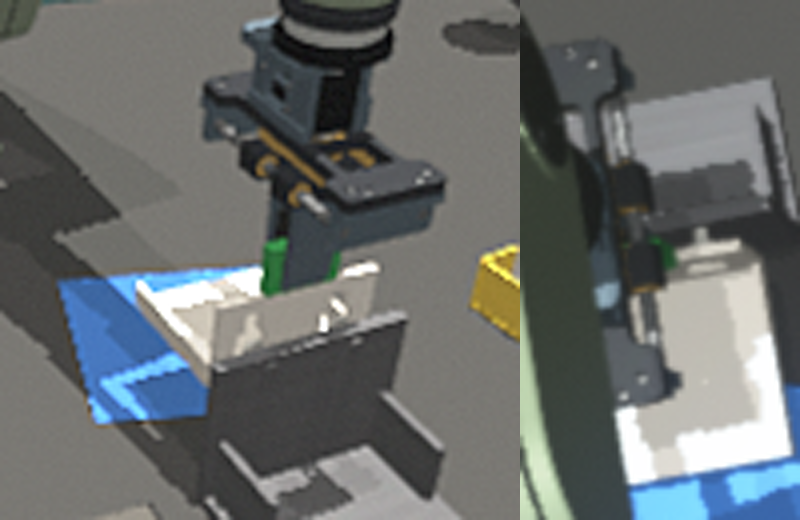

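The tray moved off freely (no resisting force, window visible). Draw off further.

drive_tool:
  motion:
    - [[-0.005,-0.001,0],[0,0,0]]
    - [[-0.005,-0.001,0],[0,0,0]]
    - [[-0.005,-0.001,0],[0,0,0]]
    - [[-0.005,-0.001,0],[0,0,0]]
    - [[-0.008,-0.0016,0],[0,0,0]]
    - [[-0.008,-0.0016,0],[0,0,0]]
    - [[-0.01,-0.002,0],[0,0,0]]
    - [[-0.01,-0.002,0],[0,0,0]]
    - [[-0.01,-0.002,0],[0,0,0]]
    - [[0,0,0],[0,0,0]]

```text
time_s: 11.48
ee_pos: [522.3, 200.7, 135.3]
ee_rot: [180.0, 0.1, 11.6]
force: [-0.5, -0.5, -0.7]
gripper_width: 12.1
```

```bash
python3 - <<'E'
from h import *
s=grab("scene","scene8");t=grab("top","top8")
a=cv2.resize(s[90:240,260:390],None,fx=4,fy=4,interpolation=2);b=cv2.resize(t[140:290,120:190],None,fx=4,fy=4,interpolation=2);cv2.imwrite("pics/e8.png",np.hstack([a,b])[:, :800])
E
```

```text
(no output)
```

View pics/e8.png

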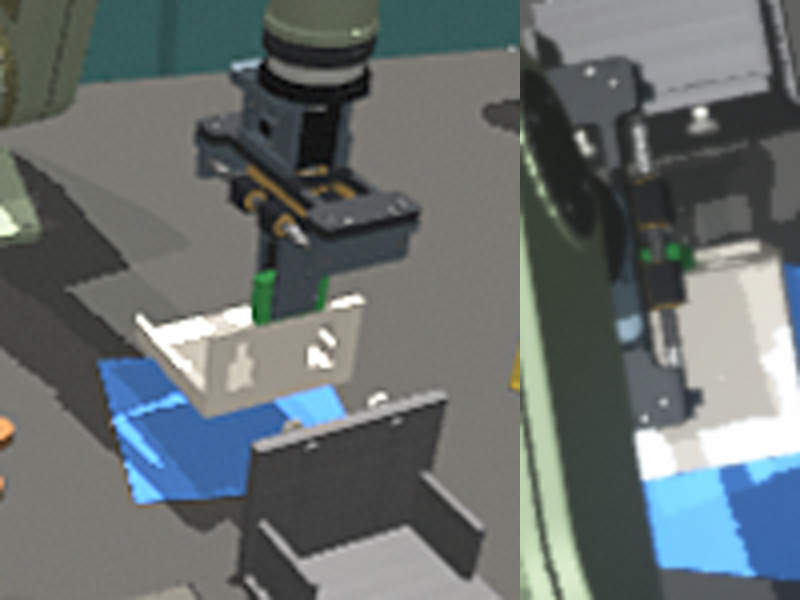

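drive_tool:
  motion:
    - [[-0.004,-0.0004,0],[0,0,-0.02]]
    - [[-0.004,-0.0004,-0.004],[0,0,-0.02]]
    - [[-0.004,-0.0004,-0.008],[0,0,-0.02]]
    - [[-0.004,-0.0004,-0.008],[0,0,-0.02]]
    - [[-0.004,-0.0004,-0.01],[0,0,-0.02]]
    - [[-0.003,-0.0004,-0.01],[0,0,-0.02]]
    - [[-0.003,-0.0004,-0.01],[0,0,-0.02]]
    - [[-0.003,-0.0004,-0.01],[0,0,-0.02]]
    - [[0,-0.0004,-0.008],[0,0,-0.02]]
    - [[0,0,-0.003],[0,0,-0.02]]

```text
time_s: 12.42
ee_pos: [494.6, 197.1, 62.3]
ee_rot: [179.9, 0.2, 0.0]
force: [-0.8, -0.4, -1.6]
gripper_width: 11.9
```

drive_tool:
  motion:
    - [[0,0,-0.001],[0,0,0]]
    - [[0,0,-0.001],[0,0,0]]
    - [[0,0,-0.001],[0,0,0]]
    - [[0,0,-0.001],[0,0,0]]
    - [[0,0,-0.001],[0,0,0]]
    - [[0,0,-0.001],[0,0,0]]
    - [[0,0,-0.001],[0,0,0]]
    - [[0,0,0],[0,0,0]]
    - [[0,0,0],[0,0,0]]
    - [[0,0,0],[0,0,0]]

```text
time_s: 13.25
ee_pos: [496.0, 197.7, 57.2]
ee_rot: [-180.0, -0.0, 0.1]
force: [-0.0, -0.7, -0.9]
gripper_width: 11.7
```

```bash
python3 - <<'E'
from h import *
print(env.state()['force'],env.state()['qpos'])
s=grab("scene","scene9");t=grab("top","top9")
a=cv2.resize(s[90:240,260:390],None,fx=4,fy=4,interpolation=2);b=cv2.resize(t[140:290,120:210],None,fx=4,fy=4,interpolation=2);cv2.imwrite("pics/e9.png",np.hstack([a,b])[:, :800])
E
```

```text
[-0.03626065 -0.69057913 -0.86695481] [ 2.04953197e+01  2.11640528e+01  1.05372769e+02 -2.02671906e-03
  5.34527465e+01  2.03838654e+01]
```

View pics/e9.png

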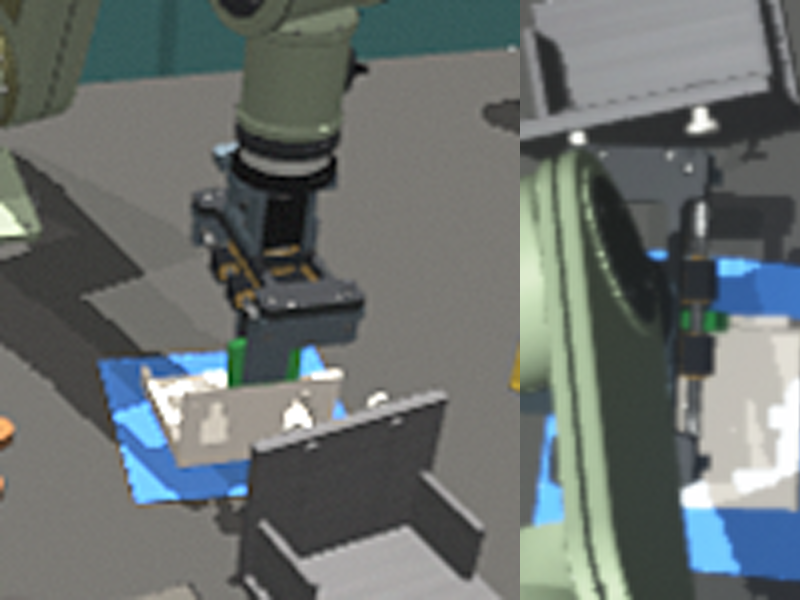

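drive_tool:
  motion:
    - [[0,0,-0.001],[0,0,0]]
    - [[0,0,-0.001],[0,0,0]]
    - [[0,0,-0.001],[0,0,0]]
    - [[0,0,-0.001],[0,0,0]]
    - [[0,0,0],[0,0,0]]
    - [[0,0,0],[0,0,0]]
    - [[0,0,0],[0,0,0]]
    - [[0,0,0],[0,0,0]]
    - [[0,0,0],[0,0,0]]
    - [[0,0,0],[0,0,0]]

```text
time_s: 14.18
ee_pos: [496.1, 197.7, 54.3]
ee_rot: [-180.0, -0.0, 0.1]
force: [-2.0, -0.8, 5.8]
gripper_width: 12.1
```

drive_tool:
  motion:
    - [[0,0,0],[0,0,0]]
    - [[0,0,0],[0,0,0]]
    - [[0,0,0],[0,0,0]]
    - [[0,0,0],[0,0,0]]
    - [[0,0,0],[0,0,0]]
    - [[0,0,0],[0,0,0]]
    - [[0,0,0],[0,0,0]]
    - [[0,0,0],[0,0,0]]
    - [[0,0,0],[0,0,0]]
    - [[0,0,0],[0,0,0]]
  claw: 0.6

```text
time_s: 15.02
ee_pos: [495.9, 197.7, 53.2]
ee_rot: [180.0, -0.0, 0.1]
force: [-0.1, 0.3, -0.5]
gripper_width: 54.8
```

drive_tool:
  motion:
    - [[0,0,0.004],[0,0,0]]
    - [[0,0,0.008],[0,0,0]]
    - [[0,0,0.012],[0,0,0]]
    - [[0,0,0.016],[0,0,0]]
    - [[0,0,0.02],[0,0,0]]
    - [[0,0,0.02],[0,0,0]]
    - [[0,0,0.02],[0,0,0]]
    - [[0,-0.02,0.01],[0,0,0.12]]
    - [[0,-0.03,0],[0,0,0.12]]
    - [[0,-0.04,0],[0,0,0.12]]

```text
time_s: 15.85
ee_pos: [496.9, 110.7, 165.0]
ee_rot: [180.0, -0.2, 20.8]
force: [0.7, 0.0, -0.3]
gripper_width: 54.8
```

```bash
python3 - <<'E'
from h import *
t=grab("top","top10")
for c in blobs(t,(13,60,150),(20,255,255),15):
    (u,v),r=cv2.minEnclosingCircle(c); M=cv2.moments(c)
    if r<12: print("pel",round(u,1),round(v,1),round(r,1),onz("top",M['m10']/M['m00'],M['m01']/M['m00'],14).round(1)[:2])
E
```

```text
pel 302.0 259.0 6.4 [ 407.  -149.2]
pel 245.2 249.2 6.4 [428.   -4.6]
pel 254.0 221.5 6.3 [498.6 -25.2]
pel 293.6 163.0 6.1 [ 652.6 -124.2]
```

View pics/top10.png

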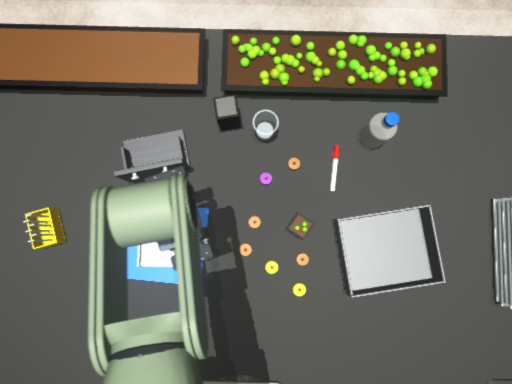

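drive_tool:
  motion:
    - [[0.0003,-0.0133,0],[0,0,0.121]]
    - [[0.0003,-0.0133,0],[0,0,0.121]]
    - [[0.0003,-0.0133,0],[0,0,0.121]]
    - [[0.0003,-0.0133,-0.01],[0,0,0.121]]
    - [[0.0003,-0.0133,-0.01],[0,0,0.121]]
    - [[0.0003,-0.0133,-0.015],[0,0,0.121]]
    - [[0.0003,-0.0133,-0.015],[0,0,0.121]]
    - [[0.0003,-0.0133,-0.015],[0,0,0.121]]
    - [[0,-0.0133,-0.015],[0,0,0.121]]
    - [[0,-0.0133,-0.015],[0,0,0.121]]

```text
time_s: 16.73
ee_pos: [498.8, -23.3, 68.3]
ee_rot: [179.9, -0.0, 89.9]
force: [-0.8, -0.3, 0.5]
gripper_width: 54.7
```

```bash
cat > pel.py <<'E'
from h import *
import sys
st=env.state();print(st['ee_pos'].round(1),st['ee_rot'].round(1),st['qpos'].round(0))
t=grab("top",sys.argv[1])
for c in blobs(t,(13,60,150),(20,255,255),15):
    (u,v),r=cv2.minEnclosingCircle(c); M=cv2.moments(c)
    if r<12: print("pel",round(u,1),round(v,1),round(r,1),onz("top",M['m10']/M['m00'],M['m01']/M['m00'],14).round(1)[:2])
E
python3 pel.py top11; python3 - <<'E'
from h import *
t=cv2.imread("pics/top11.png");crop(t,100,100,330,310,3,"f1")
E
```

```text
[498.8 -23.3  68.3] [179.9  -0.   89.9] [ -4.  18. 109.   0.  53. -94.]
pel 302.2 259.0 6.3 [ 406.9 -149.4]
pel 247.0 249.5 5.6 [427.6 -11.8]
pel 293.7 163.0 6.1 [ 652.4 -124.2]
```

View pics/f1.png

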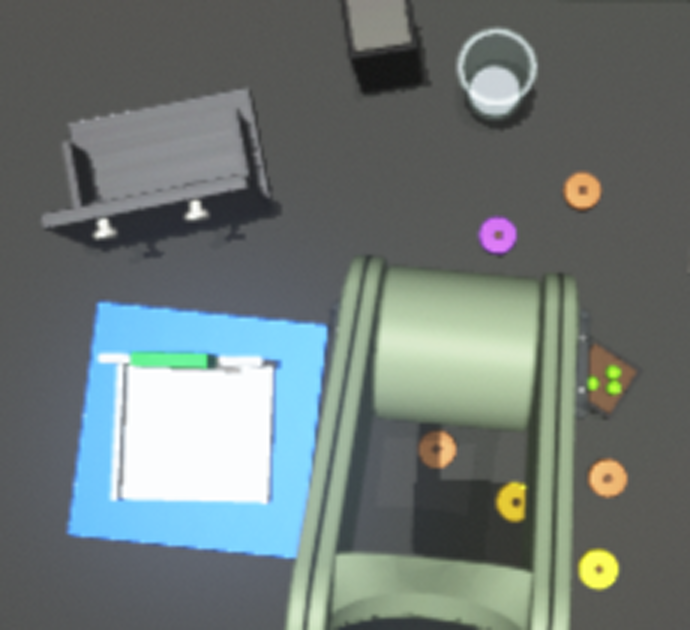

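drive_tool:
  motion:
    - [[0,-0.001,-0.014],[0,0,0]]
    - [[0,-0.0005,-0.014],[0,0,0]]
    - [[0,0,-0.014],[0,0,0]]
    - [[0,0,-0.014],[0,0,0]]
    - [[0,0,-0.014],[0,0,0]]
    - [[0,0,-0.01],[0,0,0]]
    - [[0,0,-0.006],[0,0,0]]
    - [[0,0,-0.004],[0,0,0]]
    - [[0,0,0],[0,0,0]]
    - [[0,0,0],[0,0,0]]

```text
time_s: 17.62
ee_pos: [498.9, -24.2, -21.4]
ee_rot: [180.0, -0.0, 89.6]
force: [0.9, -0.3, -0.1]
gripper_width: 54.7
```

```bash
python3 - <<'E'
from h import *
s=grab("scene","scene12");crop(s,200,130,300,250,6,"f2")
t=cv2.imread("pics/top11.png")
for z in(7,23):print("lip",onz("top",139,266.5,z),onz("top",190,267.3,z))
print("green top",[onz("top",100+a/3-.4,100+b/3-.4,118).round(1) for a,b in((131,354),(207,354),(131,366),(207,368))])
E
```

```text
lip [377.71376372 265.20470254   7.        ] [378.73905651 135.25755427   7.        ]
lip [379.19095443 260.74855474  23.        ] [380.20063185 132.78052175  23.        ]
green top [array([499.4, 230. , 118. ]), array([500.7, 171.7, 118. ]), array([490.2, 229.6, 118. ]), array([490. , 171.2, 118. ])]
```

View pics/f2.png

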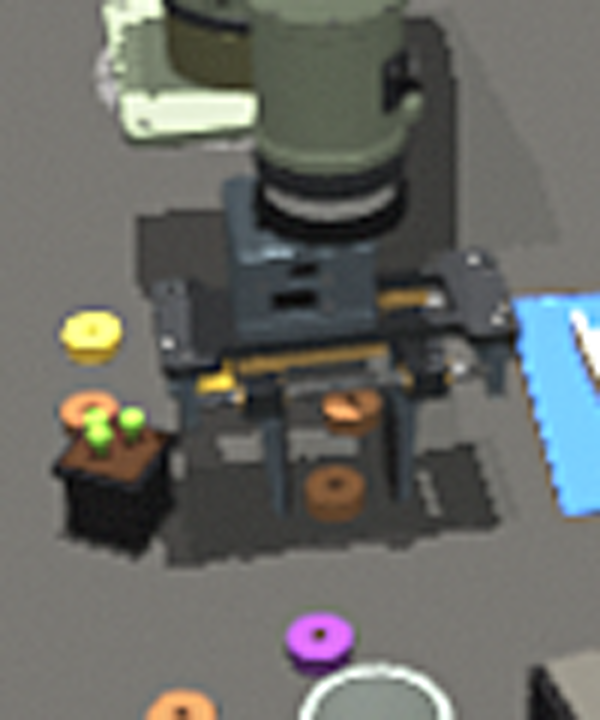

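drive_tool:
  motion:
    - [[0,0,-0.002],[0,0,0]]
    - [[0,0,-0.002],[0,0,0]]
    - [[0,0,-0.001],[0,0,0]]
    - [[0,0,0],[0,0,0]]
    - [[0,0,0],[0,0,0]]
    - [[0,0,0],[0,0,0]]
    - [[0,0,0],[0,0,0]]
    - [[0,0,0],[0,0,0]]
    - [[0,0,0],[0,0,0]]
    - [[0,0,0],[0,0,0]]
  claw: 0.15
  force: 20

```text
time_s: 18.5
ee_pos: [498.4, -24.3, -26.8]
ee_rot: [-180.0, -0.0, 89.6]
force: [0.3, 0.2, 0.1]
gripper_width: 31.0
```

drive_tool:
  motion:
    - [[0,0,0.01],[0,0,0]]
    - [[-0.005,0,0.02],[0,0,0]]
    - [[-0.01,0.01,0.02],[0,0,0]]
    - [[-0.01,0.02,0.02],[0,0,0]]
    - [[-0.01,0.025,0],[0,0,0]]
    - [[-0.01,0.03,0],[0,0,0]]
    - [[-0.01,0.035,0],[0,0,0]]
    - [[-0.003,0.035,0],[0,0,0]]
    - [[0,0.025,0],[0,0,0]]
    - [[0,0.018,0],[0,0,0]]

```text
time_s: 19.33
ee_pos: [440.3, 176.1, 44.2]
ee_rot: [179.9, -0.1, 89.7]
force: [0.3, -0.7, -0.0]
gripper_width: 31.2
```

```bash
python3 pel.py top13; python3 - <<'E'
from h import *
t=cv2.imread("pics/top13.png");s=grab("scene","scene13")
a=cv2.resize(t[190:300,110:250],None,fx=4,fy=4,interpolation=2)
cv2.imwrite("pics/g1.png",a);crop(s,270,130,370,230,5,"g2")
E
```

```text
[440.3 176.1  44.2] [ 1.799e+02 -1.000e-01  8.970e+01] [ 20.  17. 114.   0.  49. -69.]
pel 302.0 259.0 6.4 [ 407.1 -149.1]
pel 245.1 249.3 6.5 [427.8  -3.9]
pel 293.8 163.0 6.2 [ 652.9 -124.2]
```

View pics/g2.png

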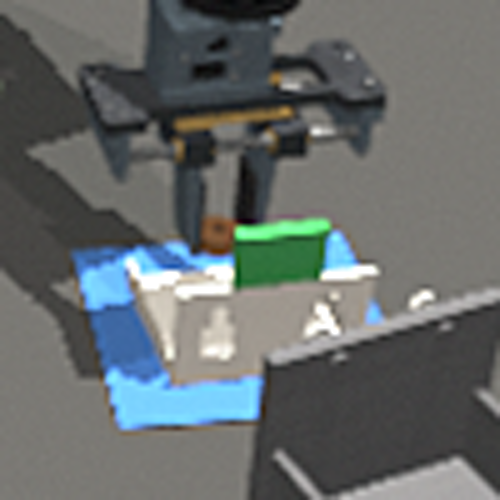

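drive_tool:
  motion:
    - [[0,-0.001,-0.01],[0,0,0]]
    - [[0,0,-0.012],[0,0,0]]
    - [[0,0,-0.012],[0,0,0]]
    - [[0,0,-0.01],[0,0,0]]
    - [[0,0,-0.007],[0,0,0]]
    - [[0,0,-0.005],[0,0,0]]
    - [[0,0,-0.004],[0,0,0]]
    - [[0,0,-0.002],[0,0,0]]
    - [[0,0,0],[0,0,0]]
    - [[0,0,0],[0,0,0]]

```text
time_s: 20.27
ee_pos: [440.6, 172.7, -18.6]
ee_rot: [180.0, -0.0, 89.6]
force: [0.2, 0.1, 0.1]
gripper_width: 31.1
```

drive_tool:
  motion:
    - [[0,0,0],[0,0,0]]
    - [[0,0,0],[0,0,0]]
    - [[0,0,0],[0,0,0]]
    - [[0,0,0],[0,0,0]]
    - [[0,0,0.004],[0,0,0]]
    - [[0,0,0.012],[0,0,0]]
    - [[0,0,0.018],[0,0,0]]
    - [[0,0,0.02],[0,0,0]]
    - [[0,0,0.02],[0,0,0]]
    - [[0,-0.02,0.01],[0,0,0]]
  claw: 0.42

```text
time_s: 21.1
ee_pos: [442.4, 155.0, 67.8]
ee_rot: [179.7, -0.2, 89.7]
force: [-0.1, -0.4, 0.6]
gripper_width: 38.2
```

drive_tool:
  motion:
    - [[-0.0013,-0.016,0],[0,0,0]]
    - [[-0.0013,-0.02,0],[0,0,0]]
    - [[-0.0013,-0.025,0],[0,0,0]]
    - [[-0.0013,-0.03,0],[0,0,0]]
    - [[-0.0013,-0.025,0],[0,0,0]]
    - [[-0.0013,-0.02,-0.005],[0,0,0]]
    - [[-0.0013,-0.014,-0.01],[0,0,0]]
    - [[-0.0013,-0.006,-0.01],[0,0,0]]
    - [[-0.0013,0,-0.01],[0,0,0]]
    - [[-0.0013,0,0],[0,0,0]]
  claw: 0.65

```text
time_s: 21.93
ee_pos: [425.9, -3.7, 29.1]
ee_rot: [-179.8, -0.0, 89.5]
force: [-0.3, -0.3, -0.1]
gripper_width: 59.4
```

```bash
python3 pel.py top14; python3 - <<'E'
from h import *
t=cv2.imread("pics/top14.png");crop(t,100,180,330,310,3,"g3")
E
```

```text
[425.9  -3.7  29.1] [-179.8   -0.    89.5] [ -2.  15. 121.   0.  44. -92.]
pel 302.2 259.0 6.3 [ 406.9 -149.6]
pel 175.0 242.5 5.6 [441.3 174.5]
pel 293.7 163.0 6.1 [ 652.7 -124.2]
```

View pics/g3.png

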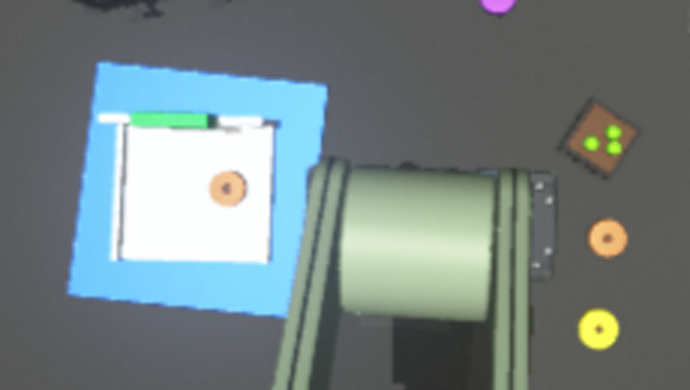

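drive_tool:
  motion:
    - [[0.002,0,-0.008],[0,0,0]]
    - [[0,0,-0.012],[0,0,0]]
    - [[0,0,-0.012],[0,0,0]]
    - [[0,0,-0.009],[0,0,0]]
    - [[0,0,-0.006],[0,0,0]]
    - [[0,0,-0.004],[0,0,0]]
    - [[0,0,-0.002],[0,0,0]]
    - [[0,0,-0.002],[0,0,0]]
    - [[0,0,0],[0,0,0]]
    - [[0,0,0],[0,0,0]]

```text
time_s: 22.82
ee_pos: [429.7, -3.2, -24.6]
ee_rot: [180.0, -0.0, 89.6]
force: [-1.1, 0.4, -0.1]
gripper_width: 59.2
```

drive_tool:
  motion:
    - [[0,0,0],[0,0,0]]
    - [[0,0,0],[0,0,0]]
    - [[0,0,0],[0,0,0]]
    - [[0,0,0],[0,0,0]]
    - [[0,0,0],[0,0,0]]
    - [[0,0,0],[0,0,0]]
    - [[0,0,0],[0,0,0]]
    - [[0,0,0],[0,0,0]]
    - [[0,0,0],[0,0,0]]
    - [[0,0,0],[0,0,0]]
  claw: 0.15

```text
time_s: 23.65
ee_pos: [429.5, -3.3, -24.7]
ee_rot: [180.0, -0.0, 89.6]
force: [-0.5, 0.2, 2.0]
gripper_width: 31.6
```

drive_tool:
  motion:
    - [[0,0,0.01],[0,0,0]]
    - [[0,0,0.02],[0,0,0]]
    - [[-0.004,0.01,0.02],[0,0,0]]
    - [[-0.004,0.02,0.02],[0,0,0]]
    - [[-0.004,0.025,0],[0,0,0]]
    - [[-0.004,0.03,0],[0,0,0]]
    - [[-0.004,0.035,0],[0,0,0]]
    - [[-0.004,0.03,0],[0,0,0]]
    - [[-0.004,0.02,0],[0,0,0]]
    - [[-0.003,0.007,-0.005],[0,0,0]]

```text
time_s: 24.48
ee_pos: [398.9, 176.4, 40.6]
ee_rot: [179.9, -0.1, 89.8]
force: [-0.0, -1.5, -0.0]
gripper_width: 31.0
```

drive_tool:
  motion:
    - [[0,0,-0.01],[0,0,0]]
    - [[0,0,-0.012],[0,0,0]]
    - [[0,0,-0.012],[0,0,0]]
    - [[0,0,-0.01],[0,0,0]]
    - [[0,0,-0.006],[0,0,0]]
    - [[0,0,-0.004],[0,0,0]]
    - [[0,0,-0.003],[0,0,0]]
    - [[0,0,-0.001],[0,0,0]]
    - [[0,0,0],[0,0,0]]
    - [[0,0,0],[0,0,0]]

```text
time_s: 25.32
ee_pos: [398.8, 173.8, -17.5]
ee_rot: [179.9, -0.0, 89.6]
force: [-0.6, 0.1, -0.6]
gripper_width: 30.9
```

drive_tool:
  motion:
    - [[0,0,0],[0,0,0]]
    - [[0,0,0],[0,0,0]]
    - [[0,0,0],[0,0,0]]
    - [[0,0,0],[0,0,0]]
    - [[0,0,0.004],[0,0,0]]
    - [[0,0,0.012],[0,0,0]]
    - [[0,0,0.018],[0,0,0]]
    - [[0,0,0.02],[0,0,0]]
    - [[0,-0.01,0.02],[0,0,0]]
    - [[0,-0.02,0.006],[0,0,0]]
  claw: 0.42

```text
time_s: 26.15
ee_pos: [400.8, 145.3, 65.1]
ee_rot: [179.7, -0.1, 89.7]
force: [1.5, -0.7, 0.3]
gripper_width: 38.5
```

drive_tool:
  motion:
    - [[0.001,-0.027,0],[0,0,0]]
    - [[0.001,-0.03,0],[0,0,0]]
    - [[0.001,-0.033,0],[0,0,0]]
    - [[0.001,-0.035,0],[0,0,0]]
    - [[0.001,-0.035,0],[0,0,0]]
    - [[0.001,-0.035,0],[0,0,0]]
    - [[0.001,-0.035,0],[0,0,0]]
    - [[0.001,-0.03,0],[0,0,0]]
    - [[0.001,-0.02,0],[0,0,0]]
    - [[0,-0.013,0],[0,0,0]]
  claw: 0.65

```text
time_s: 26.98
ee_pos: [407.7, -151.6, 62.6]
ee_rot: [179.9, 0.0, 89.5]
force: [0.4, 1.2, 0.1]
gripper_width: 59.6
```

```bash
python3 pel.py top15; python3 - <<'E'
from h import *
s=grab("scene","scene15");crop(s,180,100,310,240,4,"g4")
E
```

```text
[ 407.7 -151.6   62.6] [179.9   0.   89.5] [ -22.   13.  117.   -0.   50. -111.]
pel 174.1 259.9 5.7 [396.9 175.2]
pel 159.4 227.5 5.6 [476.5 216.3]
pel 293.7 162.9 6.1 [ 652.8 -124.2]
```

View pics/g4.png

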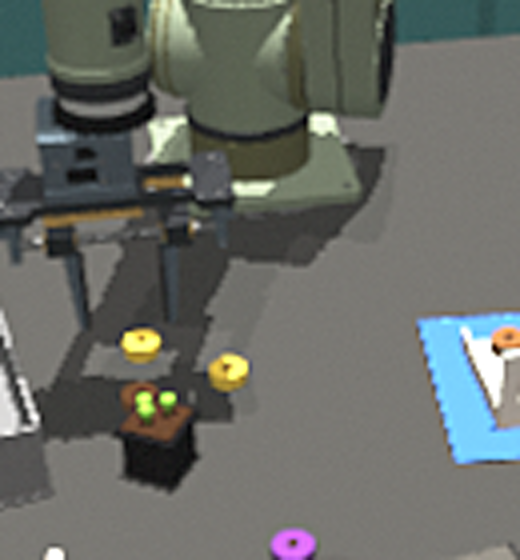

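drive_tool:
  motion:
    - [[0,0.002,-0.012],[0,0,0]]
    - [[0,0,-0.014],[0,0,0]]
    - [[0,0,-0.014],[0,0,0]]
    - [[0,0,-0.014],[0,0,0]]
    - [[0,0,-0.012],[0,0,0]]
    - [[0,0,-0.01],[0,0,0]]
    - [[0,0,-0.006],[0,0,0]]
    - [[0,0,-0.004],[0,0,0]]
    - [[0,0,-0.002],[0,0,0]]
    - [[0,0,0],[0,0,0]]

```text
time_s: 27.92
ee_pos: [407.4, -147.0, -25.8]
ee_rot: [-180.0, -0.0, 89.6]
force: [-0.1, 0.4, 0.0]
gripper_width: 59.6
```

drive_tool:
  motion:
    - [[0,0,0],[0,0,0]]
    - [[0,0,0],[0,0,0]]
    - [[0,0,0],[0,0,0]]
    - [[0,0,0],[0,0,0]]
    - [[0,0,0],[0,0,0]]
    - [[0,0,0],[0,0,0]]
    - [[0,0,0],[0,0,0]]
    - [[0,0,0],[0,0,0]]
    - [[0,0,0],[0,0,0]]
    - [[0,0,0],[0,0,0]]
  claw: 0.15

```text
time_s: 28.75
ee_pos: [407.6, -147.4, -25.6]
ee_rot: [180.0, 0.0, 89.6]
force: [-1.2, 0.4, 3.9]
gripper_width: 30.9
```

drive_tool:
  motion:
    - [[0,0,0.01],[0,0,0]]
    - [[0,0,0.02],[0,0,0]]
    - [[0,0.005,0.025],[0,0,0]]
    - [[0,0.015,0.025],[0,0,0]]
    - [[0.002,0.025,0],[0,0,0]]
    - [[0.003,0.03,0],[0,0,0]]
    - [[0.004,0.035,0],[0,0,0]]
    - [[0.004,0.035,0],[0,0,0]]
    - [[0.004,0.035,0],[0,0,0]]
    - [[0.004,0.035,0],[0,0,0]]

```text
time_s: 29.58
ee_pos: [428.0, 69.3, 53.9]
ee_rot: [-180.0, 0.0, 89.6]
force: [1.3, 0.3, 0.1]
gripper_width: 31.5
```

drive_tool:
  motion:
    - [[0.004,0.035,0],[0,0,0]]
    - [[0.003,0.03,0],[0,0,0]]
    - [[0.002,0.025,0],[0,0,0]]
    - [[0,0.018,0],[0,0,0]]
    - [[0,0.009,-0.003],[0,0,0]]
    - [[0,0.005,-0.01],[0,0,0]]
    - [[0,0,-0.01],[0,0,0]]
    - [[0,0,-0.01],[0,0,0]]
    - [[0,0,-0.01],[0,0,0]]
    - [[0,0,0],[0,0,0]]

```text
time_s: 30.42
ee_pos: [435.2, 187.9, 8.7]
ee_rot: [-179.7, 0.1, 89.6]
force: [-0.3, -0.8, -0.4]
gripper_width: 30.9
```

```bash
python3 pel.py top16; python3 - <<'E'
from h import *
s=grab("scene","scene16");crop(s,265,120,375,240,5,"g5")
E
```

```text
[435.2 187.9   8.7] [-1.797e+02  1.000e-01  8.960e+01] [ 22.  20. 116.  -0.  44. -68.]
pel 160.0 226.0 5.4 [481.8 213.2]
pel 293.8 163.0 6.2 [ 652.9 -124.2]
```

View pics/g5.png

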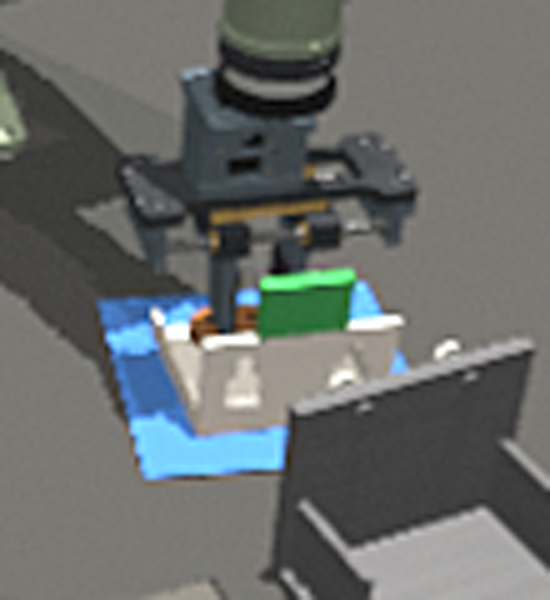

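View pics/top16.png

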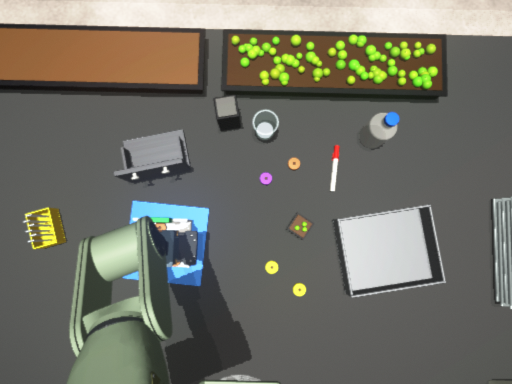

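drive_tool:
  motion:
    - [[0,0,-0.008],[0,0,0]]
    - [[0,0,-0.007],[0,0,0]]
    - [[0,0,-0.005],[0,0,0]]
    - [[0,0,-0.003],[0,0,0]]
    - [[0,0,-0.002],[0,0,0]]
    - [[0,0,-0.001],[0,0,0]]
    - [[0,0,0],[0,0,0]]
    - [[0,0,0],[0,0,0]]
    - [[0,0,0],[0,0,0]]
    - [[0,0,0],[0,0,0]]

```text
time_s: 31.35
ee_pos: [437.6, 189.8, -14.6]
ee_rot: [180.0, -0.0, 89.6]
force: [-0.6, 0.1, -0.2]
gripper_width: 31.0
```

drive_tool:
  motion:
    - [[0,0,0],[0,0,0]]
    - [[0,0,0],[0,0,0]]
    - [[0,0,0],[0,0,0]]
    - [[0,0,0],[0,0,0]]
    - [[0,0,0.004],[0,0,0]]
    - [[0,0,0.012],[0,0,0]]
    - [[0,0,0.018],[0,0,0]]
    - [[0,0,0.025],[0,0,0]]
    - [[0,-0.01,0.03],[0,0,0]]
    - [[0,-0.02,0.03],[0,0,0]]
  claw: 0.42

```text
time_s: 32.18
ee_pos: [437.3, 160.5, 105.4]
ee_rot: [-180.0, -0.0, 89.7]
force: [0.4, -0.3, -0.9]
gripper_width: 38.4
```

drive_tool:
  motion:
    - [[0.01,-0.015,0],[0,0,0]]
    - [[0.02,-0.025,0],[0,0,0]]
    - [[0.023,-0.03,0],[0,0,0]]
    - [[0.023,-0.03,0],[0,0,0]]
    - [[0.023,-0.03,0],[0,0,0]]
    - [[0.023,-0.03,0],[0,0,0]]
    - [[0.023,-0.03,0],[0,0,0]]
    - [[0.023,-0.03,0],[0,0,0]]
    - [[0.023,-0.03,0],[0,0,0]]
    - [[0.02,-0.027,0],[0,0,0]]
  claw: 0.65

```text
time_s: 33.02
ee_pos: [649.5, -119.4, 104.3]
ee_rot: [180.0, 0.0, 89.6]
force: [0.7, 0.3, 0.0]
gripper_width: 59.3
```

```bash
python3 pel.py top17; python3 - <<'E'
from h import *
t=cv2.imread("pics/top17.png");crop(t,100,120,330,300,3,"g6")
s=grab("scene","scene17");crop(s,190,130,300,270,4,"g7")
E
```

```text
[ 649.5 -119.4  104.3] [180.    0.   89.6] [ -11.   29.   84.   -0.   67. -101.]
pel 174.0 260.0 5.8 [397.  175.7]
pel 168.4 244.0 5.7 [436.7 191.6]
pel 159.5 227.5 5.7 [476.5 216.2]
```

View pics/g6.png

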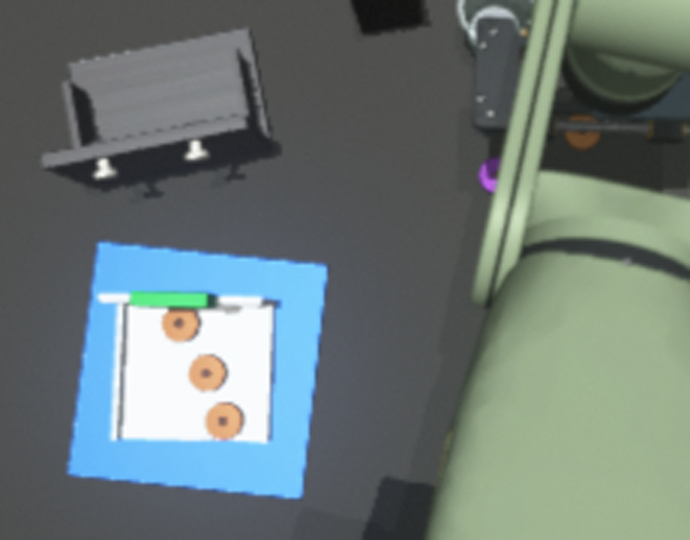

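View pics/g7.png

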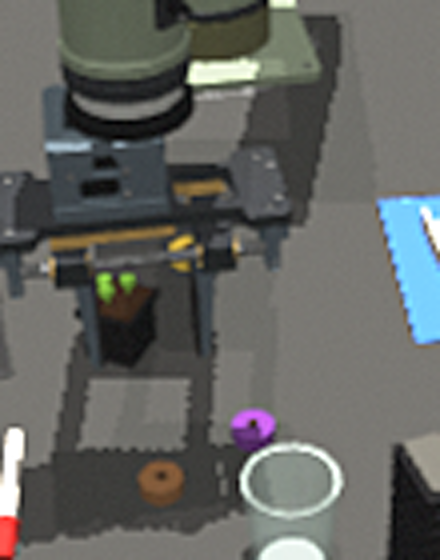

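drive_tool:
  motion:
    - [[0.003,-0.004,-0.01],[0,0,0]]
    - [[0,0,-0.018],[0,0,0]]
    - [[0,0,-0.02],[0,0,0]]
    - [[0,0,-0.02],[0,0,0]]
    - [[0,0,-0.018],[0,0,0]]
    - [[0,0,-0.015],[0,0,0]]
    - [[0,0,-0.012],[0,0,0]]
    - [[0,0,-0.008],[0,0,0]]
    - [[0,0,-0.005],[0,0,0]]
    - [[0,0,-0.002],[0,0,0]]

```text
time_s: 33.95
ee_pos: [651.1, -120.8, -24.4]
ee_rot: [-180.0, -0.0, 89.6]
force: [0.1, 0.2, 0.9]
gripper_width: 59.1
```

drive_tool:
  motion:
    - [[0,0,0],[0,0,0]]
    - [[0,0,0],[0,0,0]]
    - [[0,0,0],[0,0,0]]
    - [[0,0,0],[0,0,0]]
    - [[0,0,0],[0,0,0]]
    - [[0,0,0],[0,0,0]]
    - [[0,0,0],[0,0,0]]
    - [[0,0,0],[0,0,0]]
    - [[0,0,0],[0,0,0]]
    - [[0,0,0],[0,0,0]]
  claw: 0.15

```text
time_s: 34.78
ee_pos: [651.9, -121.4, -23.2]
ee_rot: [179.9, 0.0, 89.6]
force: [-0.5, 0.0, 5.0]
gripper_width: 30.9
```

drive_tool:
  motion:
    - [[0,0,0.012],[0,0,0]]
    - [[0,0,0.025],[0,0,0]]
    - [[-0.005,0.005,0.03],[0,0,0]]
    - [[-0.015,0.015,0.03],[0,0,0]]
    - [[-0.02,0.025,0.02],[0,0,0]]
    - [[-0.025,0.03,0.01],[0,0,0]]
    - [[-0.025,0.03,0],[0,0,0]]
    - [[-0.025,0.03,0],[0,0,0]]
    - [[-0.025,0.03,0],[0,0,0]]
    - [[-0.025,0.03,0],[0,0,0]]

```text
time_s: 35.62
ee_pos: [484.7, 74.8, 103.5]
ee_rot: [-180.0, -0.0, 89.6]
force: [0.7, 0.9, -1.3]
gripper_width: 30.8
```

drive_tool:
  motion:
    - [[-0.025,0.03,0],[0,0,0]]
    - [[-0.02,0.03,0],[0,0,0]]
    - [[-0.02,0.03,0],[0,0,0]]
    - [[-0.015,0.03,0],[0,0,0]]
    - [[-0.005,0.018,0],[0,0,0]]
    - [[0,0.01,-0.01],[0,0,0]]
    - [[0,0,-0.02],[0,0,0]]
    - [[0,0,-0.02],[0,0,0]]
    - [[0,0,-0.02],[0,0,0]]
    - [[0,0,-0.01],[0,0,0]]

```text
time_s: 36.45
ee_pos: [400.3, 220.5, 20.6]
ee_rot: [-179.8, 0.1, 89.6]
force: [-0.8, 0.3, -0.3]
gripper_width: 30.9
```

```bash
python3 pel.py top18; python3 - <<'E'
from h import *
t=cv2.imread("pics/top18.png");crop(t,100,120,330,300,3,"g8")
E
```

```text
[400.3 220.5  20.6] [-1.798e+02  1.000e-01  8.960e+01] [ 27.  18. 117.  -0.  45. -62.]
pel 159.5 227.5 5.7 [476.8 216. ]
```

View pics/g8.png

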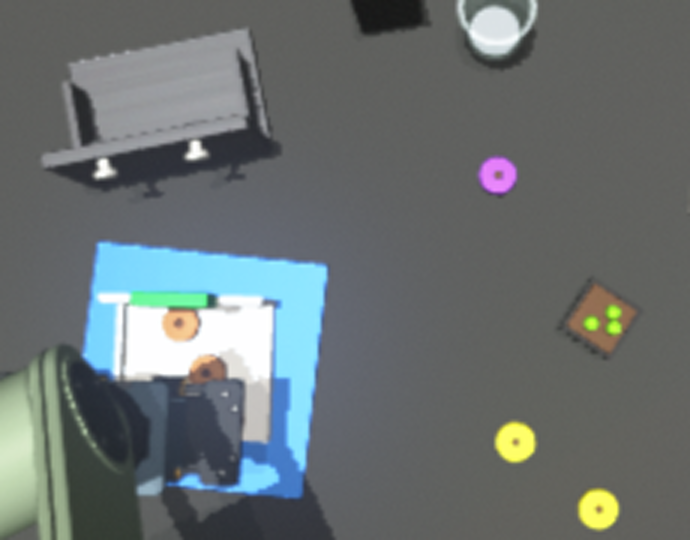

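drive_tool:
  motion:
    - [[0.002,0.001,-0.006],[0,0,0]]
    - [[0,0,-0.006],[0,0,0]]
    - [[0,0,-0.006],[0,0,0]]
    - [[0,0,-0.004],[0,0,0]]
    - [[0,0,-0.002],[0,0,0]]
    - [[0,0,-0.001],[0,0,0]]
    - [[0,0,0],[0,0,0]]
    - [[0,0,0],[0,0,0]]
    - [[0,0,0],[0,0,0]]
    - [[0,0,0],[0,0,0]]

```text
time_s: 37.33
ee_pos: [403.6, 222.9, -1.6]
ee_rot: [180.0, -0.0, 89.6]
force: [-0.3, 1.1, -0.1]
gripper_width: 30.7
```

drive_tool:
  motion:
    - [[0,0,0],[0,0,0]]
    - [[0,0,0],[0,0,0]]
    - [[0,0,0],[0,0,0]]
    - [[0,0,0],[0,0,0]]
    - [[0,0,0.004],[0,0,0]]
    - [[0,0,0.012],[0,0,0]]
    - [[0,0,0.022],[0,0,0]]
    - [[0,0,0.03],[0,0,0]]
    - [[0,0,0.04],[0,0,0]]
    - [[0,0,0.04],[0,0,0]]
  claw: 0.42

```text
time_s: 38.17
ee_pos: [402.5, 222.3, 147.6]
ee_rot: [-179.9, 0.0, 89.6]
force: [1.3, 0.9, 0.2]
gripper_width: 38.4
```

drive_tool:
  motion:
    - [[0.009,-0.002,0],[0,0,-0.12]]
    - [[0.009,-0.002,0],[0,0,-0.12]]
    - [[0.009,-0.002,0],[0,0,-0.12]]
    - [[0.009,-0.002,0],[0,0,-0.12]]
    - [[0.009,-0.002,0],[0,0,-0.12]]
    - [[0.009,-0.002,0],[0,0,-0.12]]
    - [[0.009,-0.002,0],[0,0,-0.12]]
    - [[0.009,-0.002,0],[0,0,-0.12]]
    - [[0.009,-0.002,0],[0,0,-0.12]]
    - [[0.009,-0.002,0],[0,0,-0.12]]
  claw: 0.6

```text
time_s: 39.0
ee_pos: [493.7, 202.6, 146.4]
ee_rot: [-180.0, -0.0, 20.5]
force: [-0.0, 0.1, 0.6]
gripper_width: 54.9
```

```bash
python3 pel.py top19; python3 - <<'E'
from h import *
t=cv2.imread("pics/top19.png");crop(t,100,190,250,310,4,"g9")
s=grab("scene","scene19");crop(s,260,100,380,240,4,"g10")
E
```

```text
[493.7 202.6 146.4] [-180.    -0.    20.5] [21. 16. 98.  0. 65.  1.]
pel 176.1 261.2 4.3 [392.1 169.9]
```

View pics/g9.png

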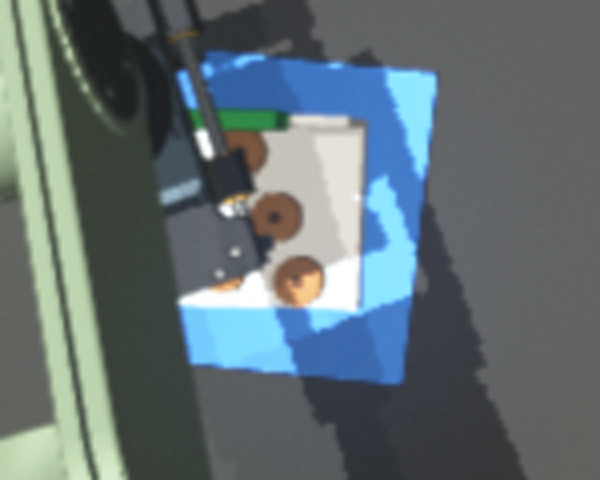

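View pics/g10.png

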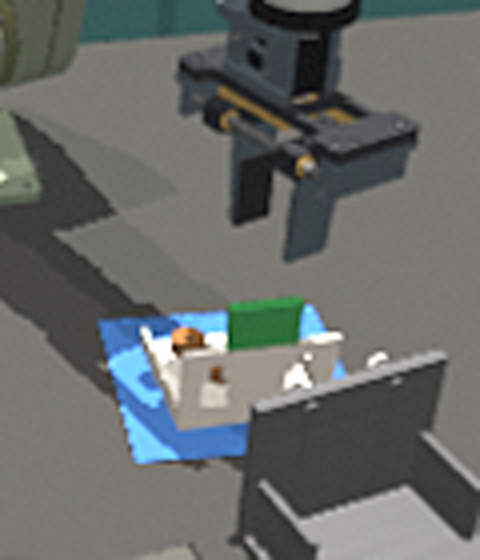

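drive_tool:
  motion:
    - [[0.001,-0.001,0],[0,0,-0.12]]
    - [[0,-0.001,0],[0,0,-0.12]]
    - [[0,-0.001,-0.01],[0,0,-0.118]]
    - [[0,0,-0.016],[0,0,0]]
    - [[0,0,-0.018],[0,0,0]]
    - [[0,0,-0.018],[0,0,0]]
    - [[0,0,-0.014],[0,0,0]]
    - [[0,0,-0.01],[0,0,0]]
    - [[0,0,-0.004],[0,0,0]]
    - [[0,0,0],[0,0,0]]

```text
time_s: 39.93
ee_pos: [493.6, 199.6, 55.5]
ee_rot: [180.0, 0.1, 0.4]
force: [0.6, -0.1, 0.3]
gripper_width: 54.8
```

drive_tool:
  motion:
    - [[0,0,0],[0,0,0]]
    - [[0,0,0],[0,0,0]]
    - [[0,0,0],[0,0,0]]
    - [[0,0,0],[0,0,0]]
    - [[0,0,0],[0,0,0]]
    - [[0,0,0],[0,0,0]]
    - [[0,0,0],[0,0,0]]
    - [[0,0,0],[0,0,0]]
    - [[0,0,0],[0,0,0]]
    - [[0,0,0],[0,0,0]]
  claw: 0
  force: 60

```text
time_s: 40.77
ee_pos: [494.8, 199.8, 56.4]
ee_rot: [-180.0, -0.0, 0.4]
force: [1.1, 0.8, 2.1]
gripper_width: 11.4
```

drive_tool:
  motion:
    - [[0,0,0.002],[0,0,0]]
    - [[0,0,0.004],[0,0,0]]
    - [[0,0,0.007],[0,0.01,0]]
    - [[0,0,0.01],[0,0.02,0]]
    - [[0,0,0.014],[0,0.02,0]]
    - [[0,0,0.017],[0,0.02,0]]
    - [[0,0,0.02],[0,0.02,0]]
    - [[0,0,0.02],[0,0.01,0]]
    - [[0,0,0.018],[0,0,0]]
    - [[0,0,0.014],[0,0,0]]

```text
time_s: 41.6
ee_pos: [494.8, 199.8, 183.5]
ee_rot: [-179.9, 5.7, 0.3]
force: [0.7, 0.2, -2.4]
gripper_width: 11.6
```

```bash
python3 pel.py top20; python3 - <<'E'
from h import *
t=cv2.imread("pics/top20.png");crop(t,100,150,250,310,3,"k1")
s=grab("scene","scene20");crop(s,250,80,380,240,4,"k2")
for n,p,z in(("bottle",(383,127),100),("pot",(301,226.7),50),("beaker",(265,125),40),("stack",(227,107),112)): print(n,onz("top",*p,z).round(0))
E
```

```text
[494.8 199.8 183.5] [-179.9    5.7    0.3] [19. 18. 91.  2. 77. 19.]
pel 163.8 262.1 4.3 [389.6 199.1]
bottle [ 730. -329.  100.]
pot [ 488. -141.   50.]
beaker [744. -47.  40.]
stack [767.  45. 112.]
```

View pics/k1.png

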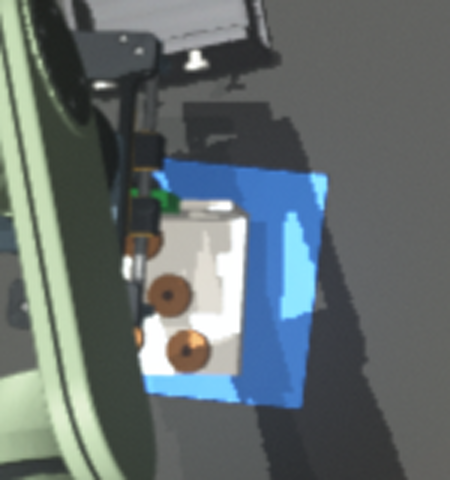

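View pics/k2.png

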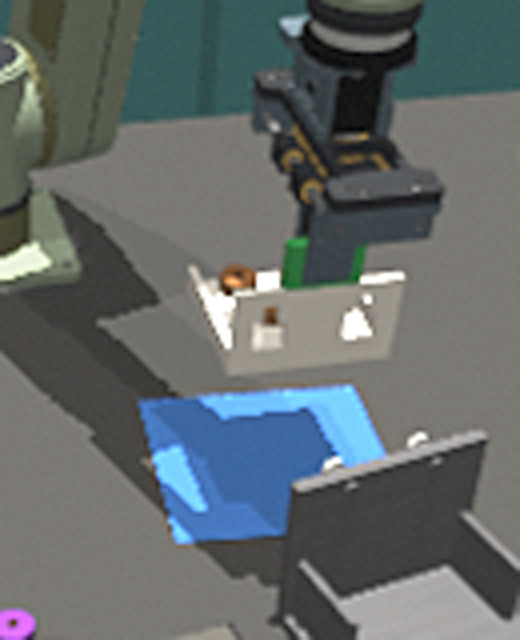

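drive_tool:
  motion:
    - [[0,-0.004,0.003],[0,0,0]]
    - [[0,-0.008,0.001],[0,0,0]]
    - [[0,-0.013,0],[0,0,-0.02]]
    - [[0,-0.018,0],[0,0,-0.02]]
    - [[0,-0.022,0],[0,0,-0.02]]
    - [[0,-0.026,0],[0,0,-0.02]]
    - [[0,-0.028,0],[0,0,-0.02]]
    - [[0,-0.028,0],[0,0,-0.02]]
    - [[0,-0.028,0],[0,0,-0.02]]
    - [[0,-0.028,0],[0,0,-0.02]]

```text
time_s: 42.53
ee_pos: [493.2, -5.7, 185.3]
ee_rot: [180.0, 5.8, -9.0]
force: [1.1, 0.2, -1.6]
gripper_width: 11.6
```

drive_tool:
  motion:
    - [[0.002,-0.028,0],[0,0,-0.03]]
    - [[0.003,-0.028,0],[0,0,-0.035]]
    - [[0.003,-0.028,0],[0,0,-0.035]]
    - [[0.003,-0.028,0],[0,0,-0.035]]
    - [[0.003,-0.028,0],[0,0,-0.035]]
    - [[0.003,-0.028,0],[0,0,-0.035]]
    - [[0.003,-0.028,0],[0,0,-0.035]]
    - [[0.003,-0.028,0],[0,0,-0.035]]
    - [[0.003,-0.028,0],[0,0,-0.035]]
    - [[0.003,-0.028,0],[0,0,-0.035]]

```text
time_s: 43.37
ee_pos: [521.8, -285.4, 185.1]
ee_rot: [-180.0, 5.9, -28.8]
force: [-0.1, -0.5, -1.6]
gripper_width: 11.6
```

drive_tool:
  motion:
    - [[0.003,-0.028,0],[0,0,-0.03]]
    - [[0.003,-0.028,0],[0,0,-0.03]]
    - [[0.003,-0.026,0],[0,0,-0.03]]
    - [[0.003,-0.022,0],[0,0,-0.03]]
    - [[0.003,-0.018,0],[0,0,-0.02]]
    - [[0.003,-0.014,0],[0,0,-0.01]]
    - [[0.003,-0.01,0],[0,0,-0.005]]
    - [[0.003,-0.008,0],[0,0,0]]
    - [[0.002,-0.005,0],[0,0,0]]
    - [[0.001,-0.004,0],[0,0,0]]

```text
time_s: 44.2
ee_pos: [549.9, -446.8, 185.3]
ee_rot: [-180.0, 5.8, -37.5]
force: [-0.2, 0.1, -2.7]
gripper_width: 11.6
```

```bash
python3 pel.py top21; python3 - <<'E'
from h import *
t=cv2.imread("pics/top21.png");crop(t,310,170,470,320,4,"k3")
s=grab("scene","scene21");crop(s,60,60,220,260,3,"k4")
E
```

```text
[ 549.9 -446.8  185.3] [-180.     5.8  -37.5] [-40.  34.  63.  -0.  88.  -2.]
pel 428.5 229.5 5.7 [ 487.3 -469.1]
```

View pics/k3.png

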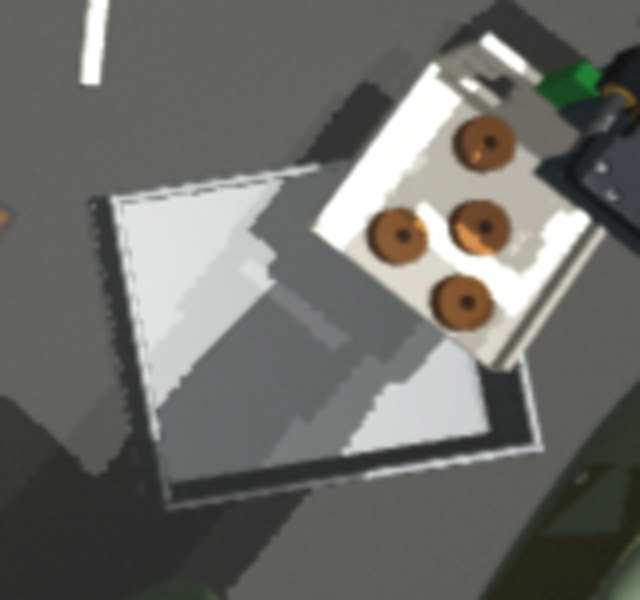

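View pics/k4.png

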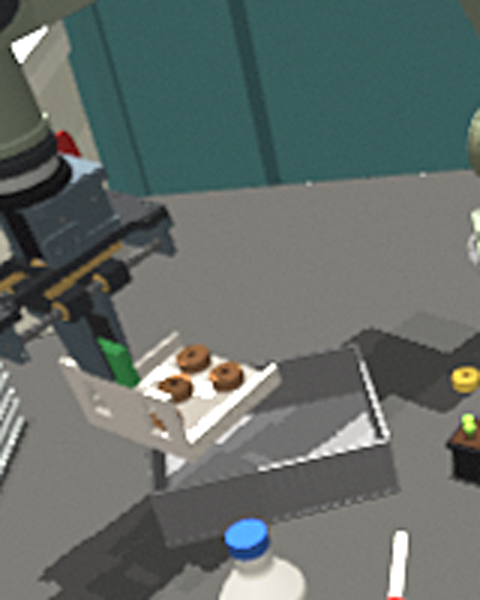

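```bash
python3 - <<'E'
from h import *
for z in(145,150): print(onz("top",315/4+310,230/4+170,z).round(0),onz("top",495/4+310,368/4+170,z).round(0))
d=np.array([np.cos(np.radians(-37.5)),np.sin(np.radians(-37.5))])
print("pred lip",np.array([549.9,-446.8])-(116*np.cos(.1)+48*np.sin(.1))*d)
L=np.array([460,-375])
for th in(-5.8,0,10,20,30,40,48):
    a=np.radians(th);e=L+(116*np.cos(a)-48*np.sin(a))*d;print(th,e.round(0),"z",round(95+116*np.sin(a)+48*np.cos(a)))
print("tilt axis (neg):",(-np.array([-d[1],d[0]])).round(3))
E
```

```text
[ 490. -327.  145.] [ 416. -426.  145.]
[ 489. -325.  150.] [ 416. -424.  150.]
pred lip [ 454.52902176 -373.61927452]
-5.8 [ 555. -448.] z 131
0 [ 552. -446.] z 143
10 [ 544. -439.] z 162
20 [ 533. -431.] z 180
30 [ 521. -422.] z 195
40 [ 506. -410.] z 206
48 [ 493. -401.] z 213
tilt axis (neg): [-0.609 -0.793]
```

drive_tool:
  motion:
    - [[0,0,-0.001],[-0.008,-0.011,0]]
    - [[0,0.001,-0.002],[-0.017,-0.022,0]]
    - [[-0.001,0.001,-0.002],[-0.017,-0.022,0]]
    - [[-0.001,0.001,-0.003],[-0.017,-0.022,0]]
    - [[-0.001,0.001,-0.003],[-0.017,-0.022,0]]
    - [[-0.001,0.001,-0.003],[-0.017,-0.022,0]]
    - [[0,0.001,-0.003],[-0.017,-0.022,0]]
    - [[0,0.001,-0.003],[-0.017,-0.022,0]]
    - [[0,0,-0.002],[-0.017,-0.022,0]]
    - [[0,0,-0.001],[-0.008,-0.011,0]]

```text
time_s: 45.13
ee_pos: [545.4, -437.6, 163.2]
ee_rot: [-180.0, -8.6, -37.4]
force: [-0.2, 1.0, -2.3]
gripper_width: 11.8
```

```bash
python3 - <<'E'
from h import *
t=grab("top","top22");s=grab("scene","scene22");print(env.state()['qpos'].round(0))
a=cv2.resize(t[170:320,310:450],None,fx=3,fy=3,interpolation=2);b=cv2.resize(s[80:230,80:200],None,fx=3,fy=3,interpolation=2);cv2.imwrite("pics/k5.png",np.hstack([a,b]))
E
```

```text
[-40.  26.  82.   0.  64.  -3.]
```

View pics/k5.png

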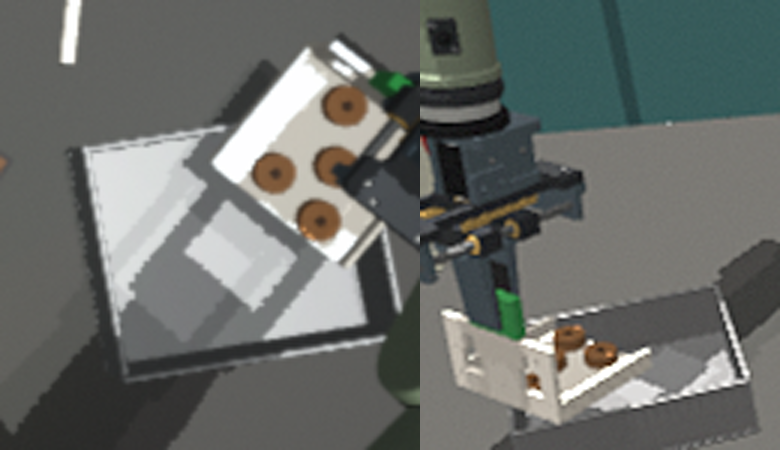

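drive_tool:
  motion:
    - [[-0.003,0.003,0.004],[-0.03,-0.04,0]]
    - [[-0.004,0.003,0.004],[-0.04,-0.053,0]]
    - [[-0.005,0.004,0.005],[-0.042,-0.055,0]]
    - [[-0.005,0.004,0.005],[-0.042,-0.055,0]]
    - [[-0.006,0.004,0.005],[-0.042,-0.055,0]]
    - [[-0.006,0.004,0.005],[-0.042,-0.055,0]]
    - [[-0.006,0.004,0.003],[-0.042,-0.055,0]]
    - [[-0.006,0.005,0.002],[-0.042,-0.055,0]]
    - [[-0.006,0.005,0.002],[-0.042,-0.055,0]]
    - [[-0.006,0.005,0.002],[-0.04,-0.053,0]]

```text
time_s: 46.07
ee_pos: [496.8, -396.5, 198.5]
ee_rot: [-179.4, -45.1, -37.4]
force: [0.5, 2.1, -1.7]
gripper_width: 11.7
```

```bash
python3 - <<'E'
from h import *
t=grab("top","top23");s=grab("scene","scene23");print(env.state()['qpos'].round(0))
a=cv2.resize(t[170:320,310:450],None,fx=3,fy=3,interpolation=2);b=cv2.resize(s[80:230,80:200],None,fx=3,fy=3,interpolation=2);cv2.imwrite("pics/k6.png",np.hstack([a,b]))
E
```

```text
[-42.   6. 121.  25.   9. -28.]
```

View pics/k6.png

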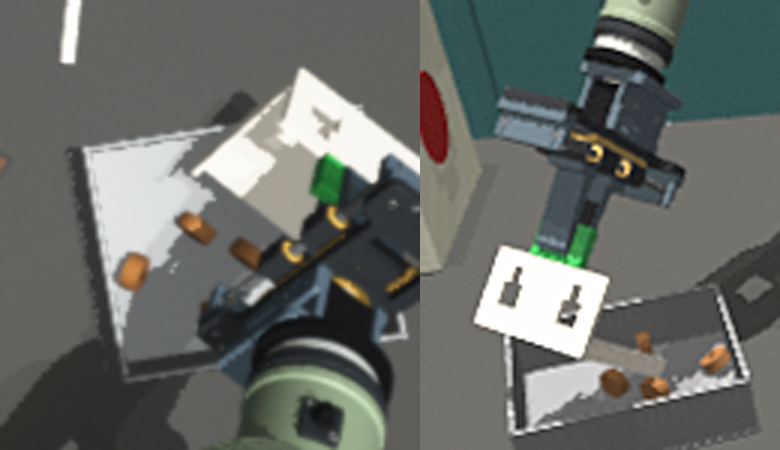

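drive_tool:
  motion:
    - [[0,0,0],[0,0,0]]
    - [[0,0,0],[0,0,0]]
    - [[0,0,0],[0,0,0]]
    - [[0,0,0],[0,0,0]]
    - [[0,0,0],[0,0,0]]
    - [[0,0,0],[0,0,0]]
    - [[0.003,-0.002,0],[0.015,0.02,0]]
    - [[0.006,-0.004,0],[0.03,0.04,0]]
    - [[0.006,-0.005,0.002],[0.042,0.055,0]]
    - [[0.006,-0.005,0.002],[0.042,0.055,0]]

```text
time_s: 47.0
ee_pos: [519.3, -414.5, 203.5]
ee_rot: [-179.5, -32.7, -37.4]
force: [0.8, 0.5, -0.9]
gripper_width: 11.5
```

```bash
python3 - <<'E'
from h import *
t=grab("top","top24");s=grab("scene","scene24");print(env.state()['qpos'].round(0))
a=cv2.resize(t[170:320,310:450],None,fx=3,fy=3,interpolation=2);b=cv2.resize(s[80:230,80:200],None,fx=3,fy=3,interpolation=2);cv2.imwrite("pics/k7.png",np.hstack([a,b]))
E
```

```text
[-41.  10. 106.   5.  30.  -7.]
```

View pics/k7.png

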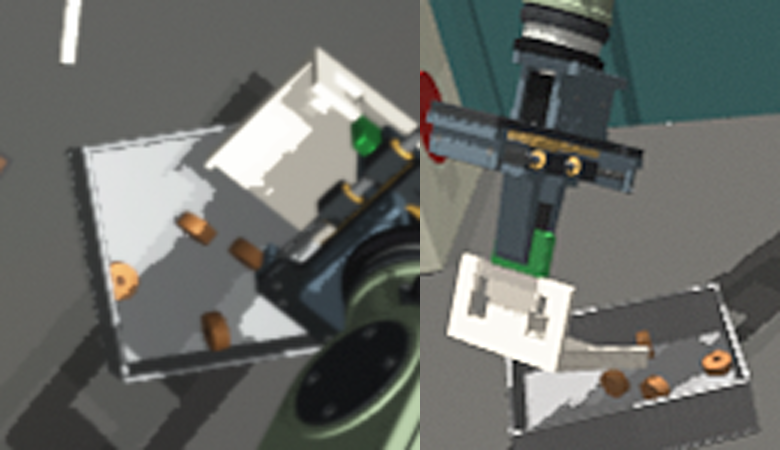

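drive_tool:
  motion:
    - [[0,0,0.002],[0.034,0.045,0]]
    - [[0,0,0.002],[0.035,0.045,0]]
    - [[0,0,0],[0.035,0.045,0]]
    - [[0,0,0],[0.035,0.045,0]]
    - [[0,0,0],[0.035,0.045,0]]
    - [[0,0,0],[0.035,0.045,0]]
    - [[0,0,0],[0.035,0.046,0]]
    - [[0,0.005,0],[0.035,0.046,0]]
    - [[0,0.01,0],[0.035,0.046,0]]
    - [[0,0.016,0],[0.034,0.046,0]]

```text
time_s: 47.93
ee_pos: [519.5, -383.7, 206.4]
ee_rot: [-179.4, 0.0, -37.5]
force: [0.6, 0.3, -1.3]
gripper_width: 11.5
```

drive_tool:
  motion:
    - [[0,0.022,0],[-0.004,0.003,0.01]]
    - [[0,0.028,0],[-0.004,0.003,0.02]]
    - [[0,0.032,0],[0,0,0.03]]
    - [[0,0.034,0],[0,0,0.035]]
    - [[-0.002,0.034,0],[0,0,0.035]]
    - [[-0.002,0.034,0],[0,0,0.035]]
    - [[-0.002,0.034,0],[0,0,0.035]]
    - [[-0.002,0.034,0],[0,0,0.035]]
    - [[-0.002,0.034,0],[0,0,0.035]]
    - [[-0.002,0.034,0],[0,0,0.035]]

```text
time_s: 48.77
ee_pos: [506.8, -61.5, 206.6]
ee_rot: [-179.9, -0.1, -19.9]
force: [0.4, -0.7, -0.7]
gripper_width: 12.0
```

drive_tool:
  motion:
    - [[-0.002,0.034,0],[0,0,0.045]]
    - [[-0.002,0.034,0],[0,0,0.045]]
    - [[-0.002,0.034,0],[0,0,0.045]]
    - [[-0.002,0.032,0],[0,0,0.045]]
    - [[-0.002,0.028,0],[0,0,0.045]]
    - [[-0.001,0.024,0],[0,0,0.045]]
    - [[-0.001,0.02,0],[0,0,0.045]]
    - [[-0.001,0.016,0],[0,0,0.035]]
    - [[0,0.012,0],[0,0,0.005]]
    - [[0,0.008,0],[0,0,0]]

```text
time_s: 49.6
ee_pos: [494.2, 179.6, 206.8]
ee_rot: [-179.9, -0.1, 0.4]
force: [0.6, -0.5, -1.2]
gripper_width: 11.4
```

drive_tool:
  motion:
    - [[0,0.005,-0.006],[0,0,0]]
    - [[0,0.006,-0.014],[0,0,0]]
    - [[0,0.005,-0.02],[0,0,0]]
    - [[0,0.003,-0.022],[0,0,0]]
    - [[0,0,-0.022],[0,0,0]]
    - [[0,0,-0.02],[0,0,0]]
    - [[0,0,-0.016],[0,0,0]]
    - [[0,0,-0.012],[0,0,0]]
    - [[0,0,-0.006],[0,0,0]]
    - [[0,0,-0.003],[0,0,0]]

```text
time_s: 50.43
ee_pos: [494.3, 196.7, 65.3]
ee_rot: [180.0, 0.0, 0.3]
force: [0.2, -0.8, -0.5]
gripper_width: 11.7
```

drive_tool:
  motion:
    - [[0,0,-0.001],[0,0,0]]
    - [[0,0,-0.001],[0,0,0]]
    - [[0,0,-0.001],[0,0,0]]
    - [[0,0,-0.001],[0,0,0]]
    - [[0,0,-0.001],[0,0,0]]
    - [[0,0,0],[0,0,0]]
    - [[0,0,0],[0,0,0]]
    - [[0,0,0],[0,0,0]]
    - [[0,0,0],[0,0,0]]
    - [[0,0,0],[0,0,0]]

```text
time_s: 51.27
ee_pos: [495.0, 197.6, 61.6]
ee_rot: [-180.0, -0.1, 0.4]
force: [-0.8, 0.2, -1.8]
gripper_width: 11.7
```

```bash
python3 - <<'E'
from h import *
s=grab("scene","scene25");t=grab("top","top25");st=env.state();print(st['ee_pos'],st['ee_rot'],st['force'],st['torque'])
a=cv2.resize(s[110:240,260:380],None,fx=4,fy=4,interpolation=2);b=cv2.resize(t[170:300,130:210],None,fx=4,fy=4,interpolation=2);cv2.imwrite("pics/m1.png",np.hstack([a,b]))
E
```

```text
[494.96435197 197.5512728   61.60526548] [-1.79954374e+02 -1.07788079e-01  3.63377651e-01] [ 0.91028674 -0.04132893 -0.8857826 ] [-0.01004389 -0.14772485 -0.0113403 ]
```

View pics/m1.png

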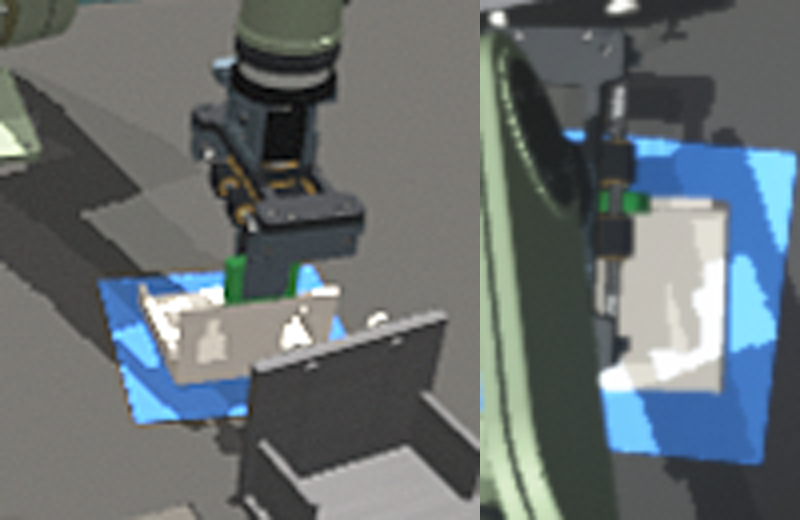

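Tray is empty and a few mm above the mat. Lower ~5.5 mm.

drive_tool:
  motion:
    - [[0,0,-0.001],[0,0,0]]
    - [[0,0,-0.001],[0,0,0]]
    - [[0,0,-0.001],[0,0,0]]
    - [[0,0,-0.001],[0,0,0]]
    - [[0,0,-0.001],[0,0,0]]
    - [[0,0,0],[0,0,0]]
    - [[0,0,0],[0,0,0]]
    - [[0,0,0],[0,0,0]]
    - [[0,0,0],[0,0,0]]
    - [[0,0,0],[0,0,0]]

```text
time_s: 52.2
ee_pos: [494.9, 197.5, 56.6]
ee_rot: [-180.0, -0.1, 0.4]
force: [-0.2, -0.0, -1.1]
gripper_width: 11.6
```

drive_tool:
  motion:
    - [[0,0,-0.0005],[0,0,0]]
    - [[0,0,-0.0005],[0,0,0]]
    - [[0,0,-0.0005],[0,0,0]]
    - [[0,0,-0.0005],[0,0,0]]
    - [[0,0,-0.0005],[0,0,0]]
    - [[0,0,0],[0,0,0]]
    - [[0,0,0],[0,0,0]]
    - [[0,0,0],[0,0,0]]
    - [[0,0,0],[0,0,0]]
    - [[0,0,0],[0,0,0]]

```text
time_s: 53.03
ee_pos: [495.1, 197.6, 56.4]
ee_rot: [-179.9, -0.2, 0.4]
force: [-3.9, -1.5, 15.5]
gripper_width: 11.4
```

Contact. Release and rise clear.

drive_tool:
  motion:
    - [[0,0,0.001],[0,0,0]]
    - [[0,0,0],[0,0,0]]
    - [[0,0,0],[0,0,0]]
    - [[0,0,0],[0,0,0]]
    - [[0,0,0],[0,0,0]]
    - [[0,0,0],[0,0,0]]
    - [[0,0,0],[0,0,0]]
    - [[0,0,0],[0,0,0]]
    - [[0,0,0],[0,0,0]]
    - [[0,0,0],[0,0,0]]
  claw: 0.6

```text
time_s: 53.87
ee_pos: [494.9, 197.6, 55.0]
ee_rot: [-180.0, -0.1, 0.4]
force: [0.3, 0.1, -0.4]
gripper_width: 54.3
```

drive_tool:
  motion:
    - [[0,0,0.004],[0,0,0]]
    - [[0,0,0.01],[0,0,0]]
    - [[0,0,0.016],[0,0,0]]
    - [[0,0,0.02],[0,0,0]]
    - [[0,0,0.025],[0,0,0]]
    - [[0,0,0.03],[0,0,0]]
    - [[0,-0.01,0.03],[0,0,0]]
    - [[0,-0.02,0.02],[0,0,0]]
    - [[0,-0.03,0.01],[0,0,0]]
    - [[0,-0.03,0],[0,0,0]]

```text
time_s: 54.7
ee_pos: [496.7, 107.4, 224.3]
ee_rot: [-179.9, -0.5, 0.5]
force: [0.8, -0.8, 0.2]
gripper_width: 55.2
```

drive_tool:
  motion:
    - [[0,-0.03,0],[0,0,0]]
    - [[0,-0.03,0],[0,0,0]]
    - [[0,-0.03,0],[0,0,0]]
    - [[0,-0.03,0],[0,0,0]]
    - [[0,-0.03,0],[0,0,0]]
    - [[0,-0.02,0],[0,0,0]]
    - [[0,-0.01,0],[0,0,0]]
    - [[0,0,0],[0,0,0]]
    - [[0,0,0],[0,0,0]]
    - [[0,0,0],[0,0,0]]

```text
time_s: 55.53
ee_pos: [495.0, -71.4, 220.3]
ee_rot: [-179.9, -0.1, 0.4]
force: [0.4, 0.3, 0.7]
gripper_width: 54.7
```

```bash
python3 - <<'E'
from h import *
s=grab("scene","scene26");t=grab("top","top26");st=env.state();print(st['ee_pos'],st['force'],st['time_s'])
E
```

```text
[494.96965803 -71.25956818 220.18913301] [-0.61659098  0.25044822 -0.1864801 ] 55.6333
```

View pics/top26.png

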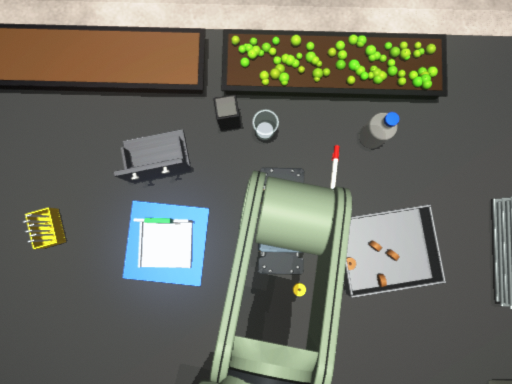

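View pics/scene26.png

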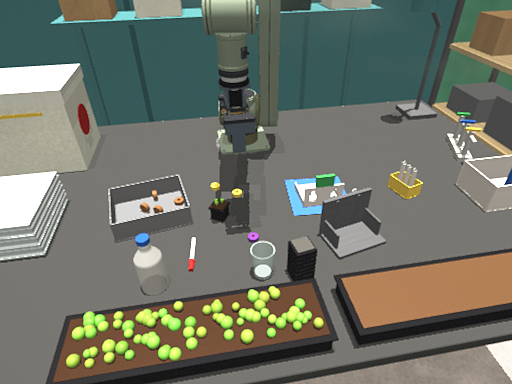

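```bash
python3 - <<'E'
from h import *
s=cv2.imread("pics/scene26.png");t=cv2.imread("pics/top26.png")
a=cv2.resize(s[170:245,100:200],None,fx=4,fy=4,interpolation=2);b=cv2.resize(s[170:245,275:375],None,fx=4,fy=4,interpolation=2)
c=cv2.resize(t[200:300,330:450],(400,300),interpolation=2);d=cv2.resize(t[200:290,110:220],(400,300),interpolation=2)
cv2.imwrite("pics/n1.png",np.vstack([np.hstack([a,b]),np.hstack([c,d])]))
E
```

```text
(no output)
```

View pics/n1.png

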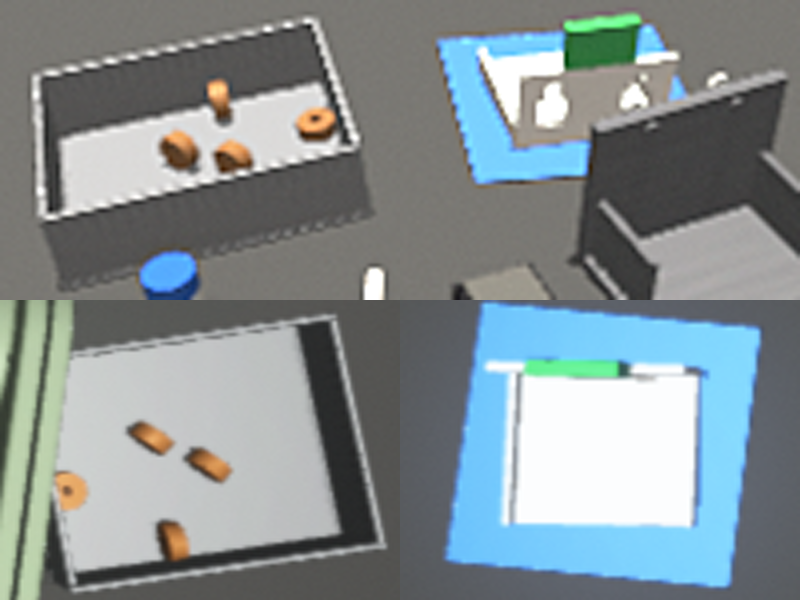

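All four pellets are in the tub, and the empty tray lies flat on the mat. Handing in.

```bash
python3 -c "
from workcell import env
print(env.job_done())"
```

```text
the job is handed in; nothing more can be done
None
```

The job is done and handed in at about 56 s, well inside the 208 s limit. I took the tray off its studs and laid it on the blue mat. I put the four brown pellets present into it, leaving the purple one and two yellow look-alikes alone. Then I tipped all four together into the grey tub at about 45° and set the empty tray back on the mat and let go.

**Last checks:** both cameras show four pellets inside the tub, three of them standing on edge, and none on the bench. The tray lies empty and flat on the mat, the gripper is clear, and the plant pot, marker, beaker, bottle and pot stack look unmoved by eye.

**What disagreed:**
- **Finger tips:** they sat about 31 mm above the reported TCP. My first close missed the grip block and rested on its top at about 5 N; I corrected every height after that.
- **Pellet in the tray:** the first pellet shifted about 5 cm inside the tray while the arm was away, but stayed in it.
- **Setting down:** the final contact of the tray on the mat reached about 15 N.

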